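# Nest the casting cups in the roll-top cabinet

## Robot

A 7-joint arm with a two-finger parallel gripper is mounted at the origin on the work surface. World frame = base frame: x ahead of the robot, y to its left, z up, the work surface at z = 0. Lengths are in m, angles in rad, forces in N, time in s.
With the tool pointing down it reaches from about 0.4 to 0.85 m from the base axis. Payload 10.4 kg.
Tool frame: the origin (TCP) lies on the front face of the gripper's body, between the roots of the fingers; the fingertips stand 70 mm ahead of it and the grasp point (between the pads) lies 51 mm ahead of it (grasp_offset is the distance from the TCP to the grasp point, in m); z points along the fingers, y is the direction in which the jaws open and shut (so a half turn about z gives the same grasp; the last joint's range is limited). The gripper opens to 87 mm and grips with 3 to 60 N. Pads are 19 mm wide; open, the fingers measure 117 mm over their backs; the gripper's body (75 mm by 190 mm) begins 51 mm behind the grasp point.
Start: joints at [1.195, 0.332, -0.065, 1.46, 0.022, 1.35, -0.088], TCP at [0.216, -0.587, 0.292] pointing down, gripper open.
Joint ranges: [-2.6, 2.6], [-0.5, 2.12], [-1.47, 1.34], [0.16, 2.42], [-1.27, 4.41], [0.06, 2.06], [-2.6, 2.6]. Speed limits (rad/s): [2.22, 2.22, 2.79, 2.79, 3.14, 3.14, 3.14].

## Interface

Orientations are given as a unit quaternion [x, y, z, w].
In Python, from bench import * gives the robot as it stands. The module is installed in compiled form; this text tells all that it offers.
- The arm moves only by the tool arm_command, never from a script. Its argument "commands" is a list of rows, each a list of 3 entries, a list of its own where there are three numbers: the opening in per cent of the stroke, from 0 (shut) to 100 (fully open), then the shift along the tool's x, y, z in m, then the turn, a rotation vector about the tool's x, y, z in rad. A call has exactly 10 rows; each row is the pose to reach, as a shift and turn from the pose commanded when the call began, along the tool's axes at that moment; what a row does not reach only later rows make up. A row lasts 1/12 s, in which the tool goes at most 41.7 mm and 7.16 degrees, less where a joint would pass 70% of its speed; a pose out of reach is approached as far as the arm can. A call with a gripper value outside its range is refused whole. The fingers move at their own pace and stop on an object; "squeeze" is the grip in N (left out, the last holds). Time passes only in rows, so rows that repeat a pose let the fingers close, or fill a call up. It gives the time, the measured TCP pose, the force and the opening at its end, in the units of the state.
- read_state(): the state, without advancing time (a new reading comes with each control period).
- camera(name): name is "scene" or "top" or "wrist"; returns a dict with "pixels" (384x512x3 uint8, red, green, blue), "fx", "fy", "cx", "cy" (pixels), "rvec" (rotation vector, rad) and "tvec" (3), from world to camera coordinates, as OpenCV has them; the wrist camera has in their place "mount" (4x4, takes a point from camera to tool coordinates, whose origin is the TCP and whose axes are the flange's). Camera axes: x right, y down, z forward; pixel columns grow to the right and rows downward; lengths in m; the calibration is good to about 2 mm. The wrist camera is an equidistant fisheye: a pixel r from the principal point sees the ray r / f radians off the axis. A picture is of the moment at which its call begins: read the wrist's pose just before it. There is no depth.
- close_job(): hands the job in, once; it reports no verdict.
The state is a dict: "time": time; "joint_positions": joint angles; "joint_vel": joint speeds; "joint_torque": joint torques, N m; "ee_pos": TCP position; "eef_rot": TCP orientation; "ft_force": force on the tool from outside, world axes, zero at the start; "torque": the same for the moment, N m; "width": finger opening in m.
Only numpy, scipy, OpenCV 4.12 (cv2) and the standard library are available. Lean on these libraries where they do the work, as an engineer would, in place of code of your own. Each camera call takes 0.05 s, during which the arm holds its last target.

## Task

Put the plain steel cups away: roll the cover of the half-round wooden cabinet fully back, nest the middle-sized cup inside the large one that stands in there, and the slim small one, now lying on its wooden rest, inside that, all upright. Then roll the cover fully shut again and let go, leaving everything else where it is.

Things in the scene. Friction and masses are not known exactly. Their poses are not given: they have to be found in the camera images.
- cabinet: half-round roll-top cabinet of dark wood, fixed, like half a log: 310 mm deep (x), 304 wide (y), 170 high. Origin: centre of underside; front faces -x, z up. Half-round end panels, radius 155 mm about the cover's axis, inner faces at y = +-140 mm; floor top at z = 15. A fixed shell, radius 156, roofs the back from 100 degrees round (0 = straight to the front, 90 = up)
- cover (a joint): tambour cover of wooden slats: a curved shell, inner radius 137 mm, outer 147, rolling about an axis along the cabinet's y through its x = 0, z = 15 mm. Angle in rad: 0 = fully shut (spans 3 to 99 degrees above the front), 1.4 = fully back (stop); growing, the lower edge rises and goes back. Starts up to 0.35 open; stays where left: about 3 N of friction at the tab plus up to 3 N of weight
- cover_tab (a point): grip point on the cover's steel pull tab, mid-width near its lower edge, sticking out radially: 18 mm thick along the cabinet's y, 26 mm along the arc, free end at radius 195 mm. The point is at radius 180 (33 mm off the slats), at 15 degrees + the cover's angle above the front. Gripped across its thickness from above or tilted, it pivots between the pads
- rest: narrow dark wooden cup rest, fixed: a bed 92 mm long (x -46 to +46), 28 wide, 12 high, with 3.5 mm lips, and a stop block across its +x end (x 46 to 64 mm, 90 wide, 45 high) close to the cup's mouth. Origin: centre of the bed's underside, x along the bed. The bench is clear for 120 mm beyond the bed's open (-x) end
- cup_small: smallest cup: slim, straight-sided, plain steel, outer diameter 36 mm, 84 mm tall, wall 3 mm, bottom 5 mm thick, about 100 g. Origin: centre of its underside; z towards its mouth. Starts lying on the rest, its z along the rest's +x, mouth 1 to 5 mm from the stop block, axis 30 mm above the bench
- cup_medium: middle cup: straight-sided, plain steel, outer diameter 55 mm, 66 mm tall, wall 3 mm, bottom 5 mm thick, about 150 g. Origin: centre of its underside; z towards its mouth. Starts upright on the bench, among the clutter
- cup_large: largest cup: wide and low, straight-sided, plain steel, outer diameter 73 mm, 48 mm tall, wall 3 mm, bottom 5 mm thick, about 200 g. Origin: centre of its underside; z towards its mouth. Starts upright on the cabinet's floor, behind the cover. Nested, the middle cup stands 23 mm proud of it and the small one 23 mm proud of the middle one
- jar: bystander: small amber glass jar, 36 mm diameter, 60 mm tall, origin centre of underside
- inner_jar: bystander: low glass jar, 44 mm diameter, 50 mm tall, at the back inside the cabinet, origin centre of underside
- tweezers: bystander: tweezers lying flat, 128 mm along x, 22 mm wide, 8 mm high, origin under their middle
- graver: bystander: wood-handled graver lying flat, 150 mm along x, 32 mm high, origin under its middle
- bowl: bystander: open steel bowl, 100 mm diameter, 30 mm high, origin centre of underside
- tool_pot: bystander: copper pot full of tools, 68 mm diameter, 145 mm high with the tools, origin centre of underside
- loupe: bystander: black loupe on a round foot, 60 mm diameter, 80 mm high, origin centre of underside
- cabinet_floor (a point): a point on the cabinet's floor top, 68 mm in front of the cover's axis, mid-width. With the cover back, all in front of x = -20 mm of the cabinet is open from above; the shut cover needs all to lie within 135 mm of its axis
- crucible: bystander: white ceramic crucible, tapered, 60 mm across the rim, 40 mm across the foot, 52 mm tall, origin centre of underside
There are look-alikes about, which are no part of the job. What is shaped like the cup_medium but pink, red or turquoise is not meant.

How it is judged:
By the outcome, as a careful person would: the job done as asked, in the order asked, and still so for the second after the job is handed in, with the robot touching nothing.
It also fails if it takes over 72 s, if anything falls off the work surface, if the arm or the gripper's body presses on something with over 40 N, if the wrist force passes 120 N, or if a joint passes its speed limit or range.

## Working session

There is one attempt and no reset: what is moved stays moved. The work goes in short steps, Python scripts to look and compute and a tool call to move; the robot and the scene stay as the last step left them, time stands still between calls to the robot, and variables do not carry over. Pictures are saved under pics/ and viewed, and the job is handed in when it is done.

Besides the shell and the picture viewer there is one more tool, called after "Request:" as name(argument=value, ...), one argument or row to a line, values as JSON. arm_command: Moves the arm, as the interface text tells. Its arguments: {"type":"object","properties":{"commands":{"type":"array","items":{"type":"array"}},"squeeze":{"type":"number"}},"required":["commands"]}

```bash
mkdir -p pics; cat > h.py <<'E'
import numpy as np, cv2, json
from scipy.spatial.transform import Rotation as R
from bench import *
def snap(name,fn):
    s=read_state(); c=camera(name); cv2.imwrite('pics/'+fn,c['pixels'][:,:,::-1])
    d={k:np.array(v).tolist() for k,v in c.items() if k!='pixels'}; d['ee_pos']=list(map(float,s['ee_pos'])); d['eef_rot']=list(map(float,s['eef_rot']))
    json.dump(d,open('pics/'+fn[:-4]+'.json','w')); return c
def ray(d,u,v):
    d=json.load(open('pics/'+d+'.json')) if isinstance(d,str) else d
    if 'rvec' in d:
        Rm=R.from_rotvec(np.array(d['rvec']).ravel()).as_matrix(); t=np.array(d['tvec']).ravel()
        o=-Rm.T@t; r=Rm.T@np.array([(u-d['cx'])/d['fx'],(v-d['cy'])/d['fy'],1]); return o,r/np.linalg.norm(r)
    x=(u-d['cx'])/d['fx'];y=(v-d['cy'])/d['fy'];th=np.hypot(x,y)
    r=np.array([x/th*np.sin(th),y/th*np.sin(th),np.cos(th)]) if th>0 else np.array([0,0,1.])
    M=np.array(d['mount']);Q=R.from_quat(d['eef_rot']).as_matrix()
    return np.array(d['ee_pos'])+Q@M[:3,3],Q@M[:3,:3]@r
def atz(d,u,v,z):
    o,r=ray(d,u,v); return o+r*(z-o[2])/r[2]
def proj(d,P):
    d=json.load(open('pics/'+d+'.json')) if isinstance(d,str) else d
    P=np.atleast_2d(P).astype(float)
    if 'rvec' in d:
        K=np.array([[d['fx'],0,d['cx']],[0,d['fy'],d['cy']],[0,0,1]]); 
        return cv2.projectPoints(P,np.array(d['rvec']),np.array(d['tvec']),K,None)[0].reshape(-1,2)
    M=np.array(d['mount']);Q=R.from_quat(d['eef_rot']).as_matrix()
    T=np.eye(4);T[:3,:3]=Q;T[:3,3]=d['ee_pos'];T=np.linalg.inv(T@M)
    p=P@T[:3,:3].T+T[:3,3];r=np.linalg.norm(p[:,:2],axis=1);th=np.arctan2(r,p[:,2])
    return np.c_[d['cx']+d['fx']*th*p[:,0]/r,d['cy']+d['fy']*th*p[:,1]/r]
E
python3 - <<'E'
from h import *
s=read_state();print({k:np.round(np.array(v),4).tolist() for k,v in s.items()})
for n in ['scene','top','wrist']:
    c=snap(n,n+'0.png');print(n,{k:np.round(np.array(v),3).tolist() for k,v in c.items() if k!='pixels'})
E
```

```text
{'time': 0.0, 'joint_positions': [1.1954, 0.3329, -0.0647, 1.461, 0.0216, 1.3499, -0.0885], 'joint_vel': [0.0004, -0.0002, -0.0003, 0.0011, -0.0009, -0.0006, -0.0008], 'joint_torque': [-0.0015, -62.3261, 0.0239, -38.9899, -0.0614, 0.0397, 0.0002], 'ee_pos': [0.2158, -0.5862, 0.2914], 'eef_rot': [0.9845, 0.1755, -0.0002, -0.0007], 'ft_force': [0.0285, -0.4197, -0.486], 'torque': [0.0465, -0.0226, 0.0401], 'width': 0.0871}
scene {'fx': 418.729, 'fy': 418.729, 'cx': 250.995, 'cy': 197.757, 'rvec': [2.271, -1.306, 0.371], 'tvec': [-0.219, 0.475, 0.838]}
top {'fx': 443.397, 'fy': 443.397, 'cx': 254.68, 'cy': 188.734, 'rvec': [2.142, -2.09, 0.209], 'tvec': [0.067, 0.556, 1.325]}
wrist {'fx': 297.319, 'fy': 297.319, 'cx': 254.154, 'cy': 186.514, 'mount': [[-0.0, -0.968, -0.25, 0.067], [1.0, -0.0, -0.001, 0.0], [0.001, -0.25, 0.968, -0.092], [0.0, 0.0, 0.0, 1.0]]}
```

View pics/scene0.png

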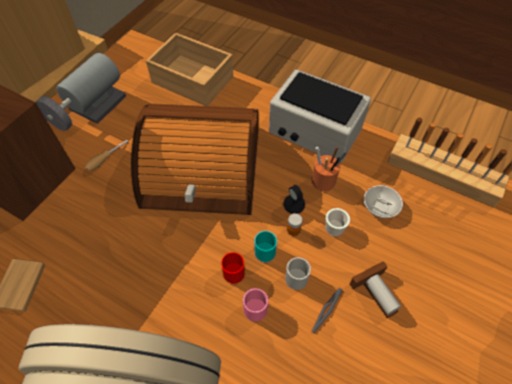

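View pics/top0.png

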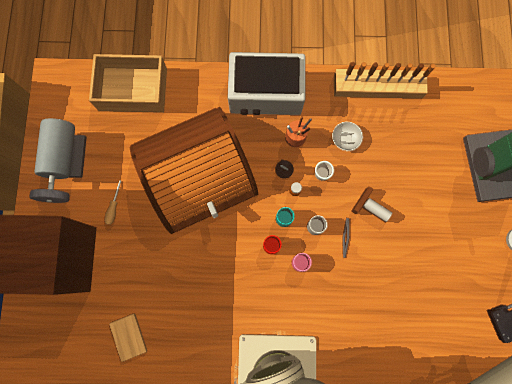

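View pics/wrist0.png

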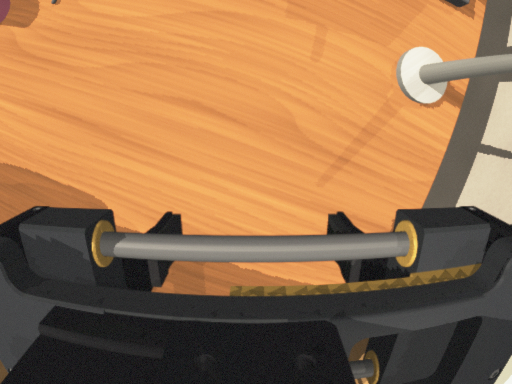

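Candidates for the middle cup in the top view are grey steel (317,225), turquoise (285,216), red (272,245), pink (302,262) and the white crucible (324,170). By the description the grey one at (317,225) is meant. The small cup lies on its rest at (378,207). I'll check both in close crops.

```bash
python3 - <<'E'
import cv2,numpy as np
a=cv2.imread('pics/top0.png')[150:280,250:410];b=cv2.imread('pics/scene0.png')[200:340,210:410]
cv2.imwrite('pics/c1.png',cv2.resize(a,None,fx=5,fy=5,interpolation=cv2.INTER_CUBIC)[:600,:800])
cv2.imwrite('pics/c2.png',cv2.resize(b,None,fx=4,fy=4,interpolation=cv2.INTER_CUBIC))
a=cv2.imread('pics/top0.png')[100:240,120:265]
cv2.imwrite('pics/c3.png',cv2.resize(a,None,fx=4,fy=4,interpolation=cv2.INTER_CUBIC))
E
```

```text
(no output)
```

View pics/c1.png

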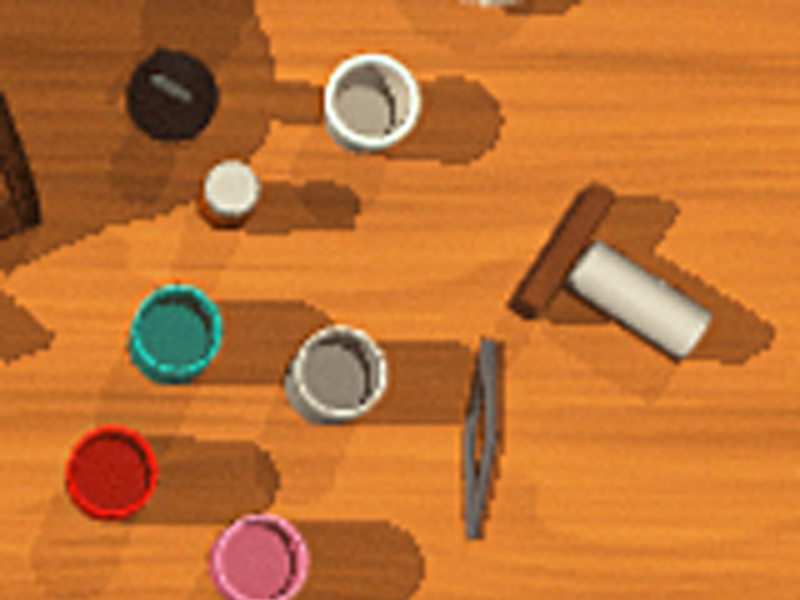

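View pics/c2.png

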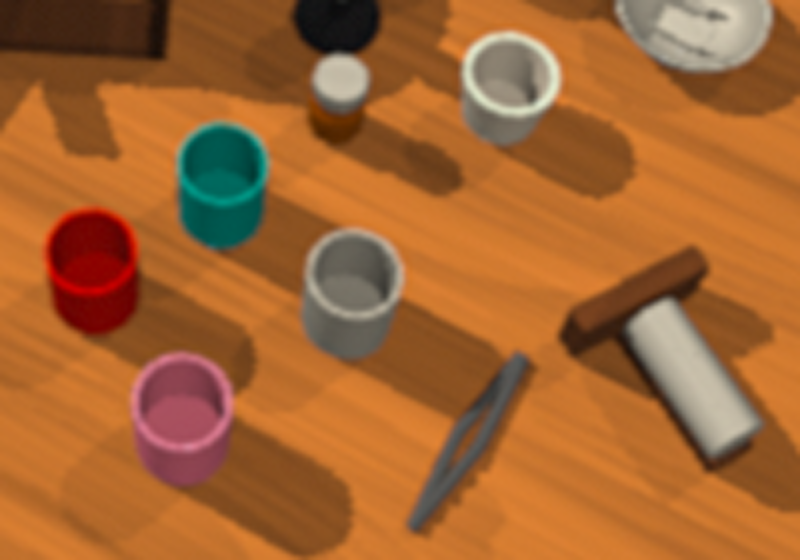

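View pics/c3.png

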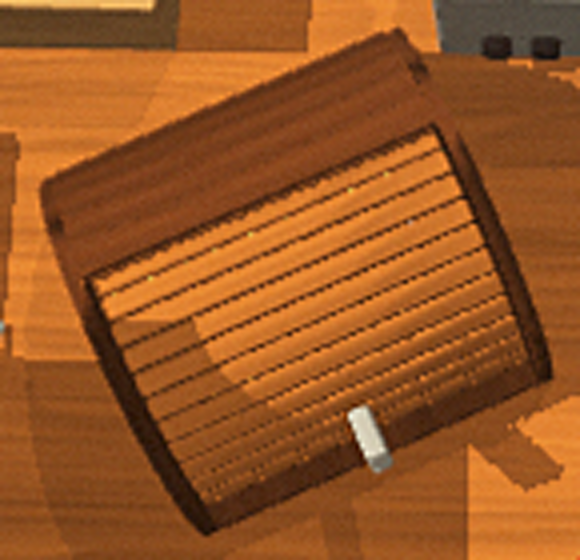

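```bash
python3 - <<'E'
import cv2,numpy as np
a=cv2.imread('pics/scene0.png')[95:225,125:265]
cv2.imwrite('pics/c4.png',cv2.resize(a,None,fx=4.5,fy=4.5,interpolation=cv2.INTER_CUBIC))
E
```

```text
(no output)
```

View pics/c4.png

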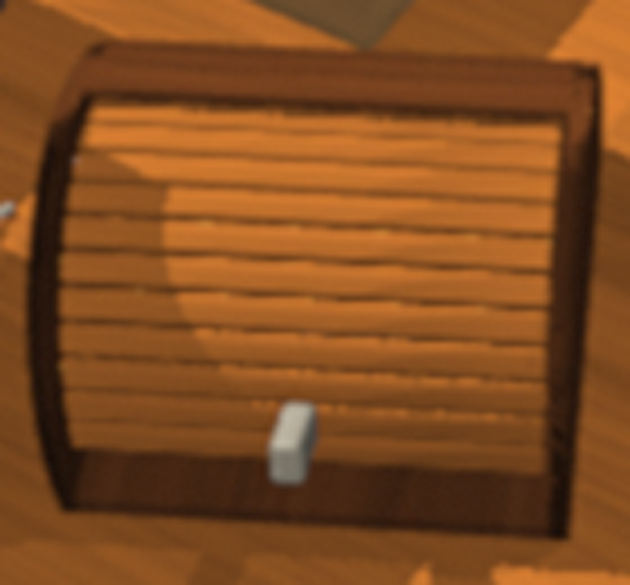

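```bash
cat > fit.py <<'E'
from h import *
from scipy.optimize import least_squares
def cyl(r,deg,y): t=np.radians(deg); return [-r*np.cos(t),y,.015+r*np.sin(t)]
def model(p):
    x,y,w,a=p; ad=np.degrees(a)
    L=[]
    for s in (1,-1): L.append([-.155,s*.152,.008])
    for s in (1,-1): L.append(cyl(.147,3+ad,s*.139))
    for s in (1,-1): L.append(cyl(.156,100,s*.14))
    L.append(cyl(.195,15+ad,0))
    return np.array(L)@R.from_euler('z',w).as_matrix().T+[x,y,0]
# left in image = cabinet +y?
top=np.array([(171.25,233.25),(257.5,194.5),(173,225.75),(252.5,190),(142.5,170.75),(229.25,132),(214.3,215)])
sc=np.array([(140.1,208.5),(250.6,214.5),(141.7,195),(246.1,199.9),(144.6,116.6),(249.9,121.7),(189,198.6)])
def res(p): 
    m=model(p); return np.r_[proj('top0',m)-top,proj('scene0',m)-sc].ravel()
if __name__=='__main__':
    g=atz('top0',200,185,.08);print(g)
    r=least_squares(res,[g[0],g[1],0.3,.2],loss='soft_l1');print(r.x,np.degrees(r.x[2:]));print(res(r.x).reshape(-1,2).round(1).tolist())
    # cups: rim centre of medium
    for n,u,v in [('top0',250+341/5,150+372/5),('scene0',210+353/4,200+270/4)]:
        print('medrim',atz(n,u,v,.066))
    for n,P in {'top0':[(250+590/5,150+267/5),(250+694/5,150+334/5)],'scene0':[(210+650/4,200+318/4),(210+737/4,200+442/4)]}.items():
        for u,v in P: print('small',n,atz(n,u,v,.03))
E
python3 fit.py
```

```text
[0.55692196 0.24775328 0.08      ]
[0.61782278 0.2702512  0.45842525 0.212315  ] [26.26583191 12.16475324]
[[0.7, 0.8], [1.7, -0.2], [-1.5, 1.2], [1.3, -0.5], [-1.4, -1.3], [0.6, -1.6], [1.5, -0.0], [-2.7, -0.2], [0.7, 0.3], [-2.4, 0.2], [0.4, 1.3], [-2.0, -0.8], [1.3, -0.8], [-1.0, -0.7]]
medrim [ 0.44628548 -0.11561067  0.066     ]
medrim [ 0.45070978 -0.1154033   0.066     ]
small top0 [ 0.52097631 -0.27791942  0.03      ]
small top0 [ 0.47998179 -0.34196755  0.03      ]
small scene0 [ 0.52620168 -0.27471004  0.03      ]
small scene0 [ 0.48160998 -0.34395383  0.03      ]
```

```bash
cat >> h.py <<'E'
CAB=np.array([0.6178,0.2703,0.4584])
def cab(P,c=None):
    c=CAB if c is None else c
    return R.from_euler('z',c[2]).apply(np.array(P,float))+[c[0],c[1],0]
def down(yaw):  # tool x at yaw (rad), z down
    return R.from_euler('z',yaw)*R.from_euler('x',np.pi)
def log():
    s=read_state(); open('log.jsonl','a').write(json.dumps({k:np.array(v).tolist() for k,v in s.items()})+'\n'); return s
def plan(pos,rot=None,grasp=False,cmd=None):
    s=log(); p,q=(s['ee_pos'],R.from_quat(s['eef_rot'])) if cmd is None else cmd
    p=np.array(p); rot=q if rot is None else rot
    pos=np.array(pos,float)
    if grasp: pos=pos-rot.apply([0,0,.051])
    sh=q.inv().apply(pos-p); tv=(q.inv()*rot).as_rotvec()
    print('shift',sh.round(4).tolist(),'turn',tv.round(4).tolist(),'d',round(float(np.linalg.norm(sh)),3),'deg',round(float(np.degrees(np.linalg.norm(tv))),1))
    return pos,rot
def st():
    s=log(); print('t',round(float(s['time']),2),'p',np.round(s['ee_pos'],4).tolist(),'xyaw',np.degrees(np.arctan2(*R.from_quat(s['eef_rot']).as_matrix()[1::-1,0])).round(2),'z',R.from_quat(s['eef_rot']).as_matrix()[:,2].round(3).tolist(),'j',np.round(s['joint_positions'],3).tolist(),'F',np.round(s['ft_force'],1).tolist(),'w',round(float(s['width']),4))
E
python3 - <<'E'
from h import *
st(); plan([.48,-.22,.32])
print(cab([-.160,0,.097]))
E
```

```text
t 0.15 p [0.2159, -0.5863, 0.2916] xyaw 20.22 z [-0.0, 0.001, -1.0] j [1.195, 0.333, -0.065, 1.461, 0.022, 1.35, -0.089] F [-0.0, 0.4, 0.6] w 0.0869
shift [0.3744, -0.2525, -0.0281] turn [0.0, 0.0, 0.0] d 0.452 deg 0.0
[0.47431813 0.19949778 0.097     ]
```

Request:
arm_command(
  commands=[
    [100, [0.374, -0.252, -0.028], [0, 0, -0.1]],
    [100, [0.374, -0.252, -0.028], [0, 0, -0.1]],
    [100, [0.374, -0.252, -0.028], [0, 0, -0.1]],
    [100, [0.374, -0.252, -0.028], [0, 0, -0.1]],
    [100, [0.374, -0.252, -0.028], [0, 0, -0.1]],
    [100, [0.374, -0.252, -0.028], [0, 0, -0.1]],
    [100, [0.374, -0.252, -0.028], [0, 0, -0.1]],
    [100, [0.374, -0.252, -0.028], [0, 0, -0.1]],
    [100, [0.374, -0.252, -0.028], [0, 0, -0.1]],
    [100, [0.374, -0.252, -0.028], [0, 0, -0.1]],
  ],
)

```text
time: 0.98
ee_pos: [0.46, -0.2474, 0.3183]
eef_rot: [0.975, 0.224, -0.0, 0.0]
ft_force: [1.0, -0.4, 0.2]
width: 0.0872
```

```bash
python3 - <<'E'
from h import *
st(); p,_=plan(cab([-.19,0,.28]),down(CAB[2])); 
E
```

```text
t 0.98 p [0.46, -0.2474, 0.3183] xyaw 25.93 z [0.0, -0.0, -1.0] j [0.761, 0.115, -0.383, 1.675, 0.044, 1.36, -0.747] F [1.0, -0.4, 0.2] w 0.0872
shift [0.1783, -0.3955, 0.0381] turn [0.0003, 0.0001, -0.0058] d 0.436 deg 0.3
```

Request:
arm_command(
  commands=[
    [100, [0.178, -0.395, 0.038], [0, 0, 0]],
    [100, [0.178, -0.395, 0.038], [0, 0, 0]],
    [100, [0.178, -0.395, 0.038], [0, 0, 0]],
    [100, [0.178, -0.395, 0.038], [0, 0, 0]],
    [100, [0.178, -0.395, 0.038], [0, 0, 0]],
    [100, [0.178, -0.395, 0.038], [0, 0, 0]],
    [100, [0.178, -0.395, 0.038], [0, 0, 0]],
    [100, [0.178, -0.395, 0.038], [0, 0, 0]],
    [100, [0.178, -0.395, 0.038], [0, 0, 0]],
    [100, [0.178, -0.395, 0.038], [0, 0, 0]],
  ],
)

```text
time: 1.82
ee_pos: [0.4465, 0.1674, 0.2817]
eef_rot: [0.975, 0.224, 0.0, 0.0]
ft_force: [0.8, -0.4, -0.9]
width: 0.0869
```

```bash
python3 - <<'E'
from h import *
st(); snap('wrist','w1.png'); snap('top','t1.png');st()
E
```

```text
t 1.82 p [0.4465, 0.1674, 0.2817] xyaw 25.92 z [0.001, -0.0, -1.0] j [0.337, 0.065, -0.809, 1.818, 0.05, 1.279, -1.604] F [0.8, -0.4, -0.9] w 0.0869
t 1.92 p [0.4452, 0.1723, 0.2815] xyaw 26.48 z [-0.0, 0.002, -1.0] j [0.333, 0.068, -0.815, 1.817, 0.049, 1.278, -1.604] F [-0.9, -0.0, -0.6] w 0.0873
```

View pics/w1.png

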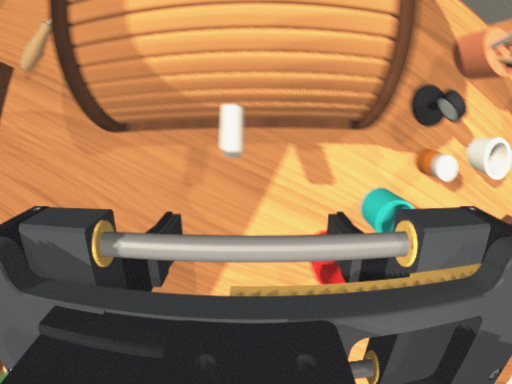

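```bash
python3 - <<'E'
from h import *
from fit import cyl
im=cv2.imread('pics/w1.png')
def draw(c,a,im):
    A=[]
    for y in(-.14,.14,-.152,.152): A.append(cab([cyl(.155,t,y) for t in range(0,95,5)],c))
    A.append(cab([[-.155,y,.015] for y in np.linspace(-.152,.152,20)],c))
    ad=np.degrees(a)
    A.append(cab([cyl(.147,3+ad,y) for y in np.linspace(-.14,.14,20)],c))
    A.append(cab([cyl(.195,15+ad,y) for y in(-.009,0,.009)],c))
    A.append(cab([cyl(r,15+ad,.009) for r in(.195,.15)],c));A.append(cab([cyl(r,15+ad,-.009) for r in(.195,.15)],c))
    S=4;big=cv2.resize(im[60:200,80:280],None,fx=S,fy=S,interpolation=cv2.INTER_CUBIC)
    for P in A: cv2.polylines(big,[((proj('w1',P)-[80,60]+.5)*S).round().astype(int)],False,(255,255,0),1)
    return big
cv2.imwrite('pics/o1.png',draw(CAB,.2123,im))
E
```

```text
(no output)
```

View pics/o1.png

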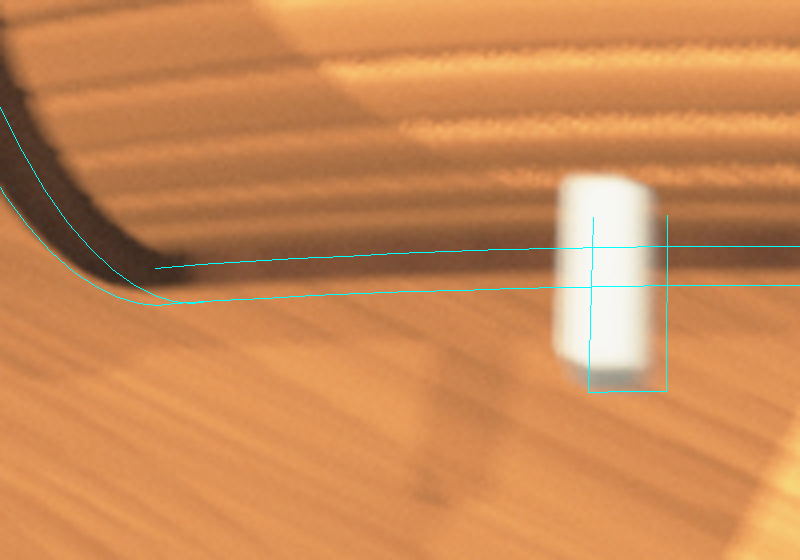

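```bash
python3 - <<'E'
from h import *
snap('wrist','w2.png');st()
im=cv2.imread('pics/w2.png')
cv2.imwrite('pics/o2.png',cv2.resize(im[70:190,80:280],None,fx=4,fy=4,interpolation=cv2.INTER_CUBIC))
cv2.imwrite('pics/o3.png',cv2.resize(im[70:190,260:460],None,fx=4,fy=4,interpolation=cv2.INTER_CUBIC))
E
```

```text
t 1.97 p [0.4461, 0.1689, 0.2814] xyaw 26.3 z [-0.001, 0.001, -1.0] j [0.335, 0.067, -0.81, 1.817, 0.049, 1.279, -1.6] F [0.6, -0.4, -0.1] w 0.0869
```

View pics/o2.png

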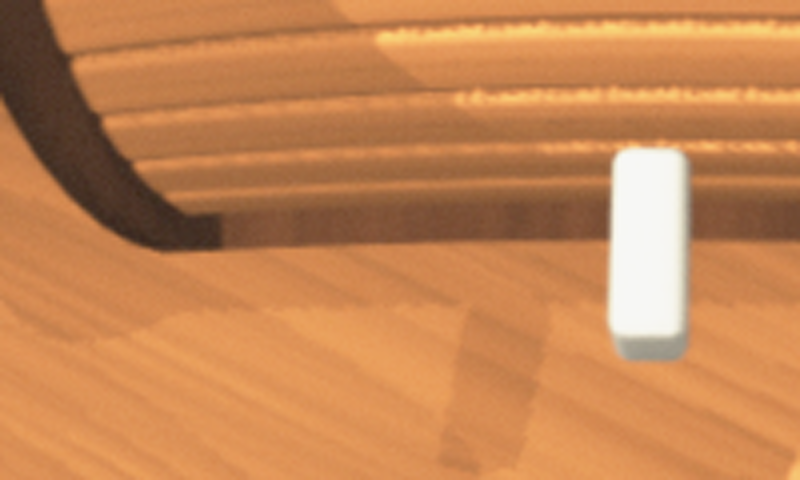

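View pics/o3.png

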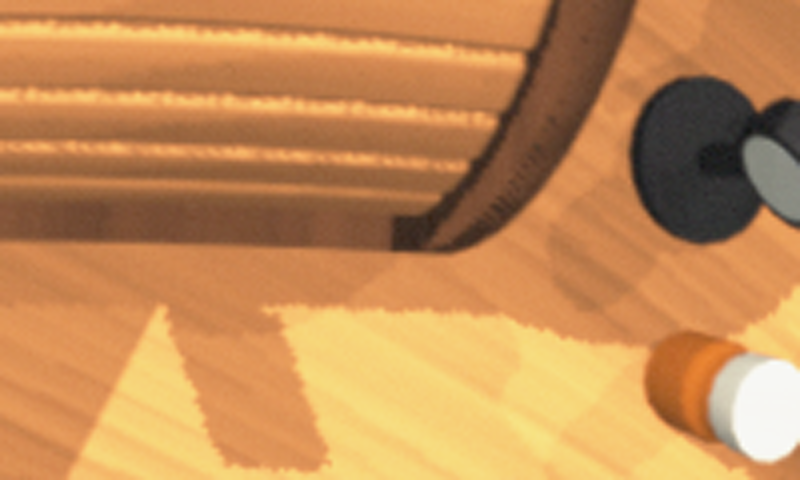

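```bash
cat > fit2.py <<'E'
from fit import *
W=np.array([(135.5,131.75),(358.25,131.75),(242.75,157.0)])
def mw(p):
    x,y,w,a=p; L=np.array([[-.155,.14,.004],[-.155,-.14,.004],cyl(.195,15+np.degrees(a),0)])
    return cab(L,[x,y,w])
def res2(p): return np.r_[res(p)*.5,(proj('w2',mw(p))-W).ravel()]
r=least_squares(res2,[.6178,.27,.458,.21],loss='soft_l1')
print(r.x.round(4),np.degrees(r.x[2:]),res2(r.x).reshape(-1,2).round(1).tolist())
c=r.x[:3];a=r.x[3]
im=cv2.imread('pics/w2.png')
A=[cab([cyl(.155,t,y) for t in range(0,95,5)],c) for y in(-.14,.14,-.152,.152)]
ad=np.degrees(a)
A+=[cab([[-.155,y,z] for y in np.linspace(-.152,.152,20)],c) for z in (0,.015)]
A.append(cab([cyl(.147,3+ad,y) for y in np.linspace(-.14,.14,20)],c))
for b in(-4,4): A.append(cab([cyl(.195,15+ad+b,y) for y in(-.009,.009)],c))
for y in(-.009,.009):A.append(cab([cyl(q,15+ad+4,y) for q in(.195,.15)],c))
big=cv2.resize(im[60:190,80:400],None,fx=2.5,fy=2.5,interpolation=cv2.INTER_CUBIC)
for P in A: cv2.polylines(big,[((proj('w2',P)-[80,60]+.5)*2.5).round().astype(int)],False,(255,255,0),1)
cv2.imwrite('pics/o4.png',big)
print('tab',cab(cyl(.18,15+ad,0),c),'wide',np.array(cyl(.18,15+ad,0)))
E
python3 fit2.py
```

```text
[0.6197 0.2711 0.4585 0.1982] [26.27241044 11.35406977] [[0.2, 0.1], [0.7, -0.4], [-0.8, 0.4], [0.6, -0.4], [-0.8, -1.0], [0.2, -1.1], [0.7, -0.1], [-1.2, -0.4], [0.4, -0.2], [-1.0, 0.0], [0.2, 0.6], [-0.9, -0.7], [0.7, -0.7], [-0.4, -0.2], [3.7, 0.1], [-3.2, 0.2], [0.0, -0.0]]
tab [0.47506685 0.19970383 0.09490506] wide [-0.16129222  0.          0.09490506]
```

View pics/o4.png

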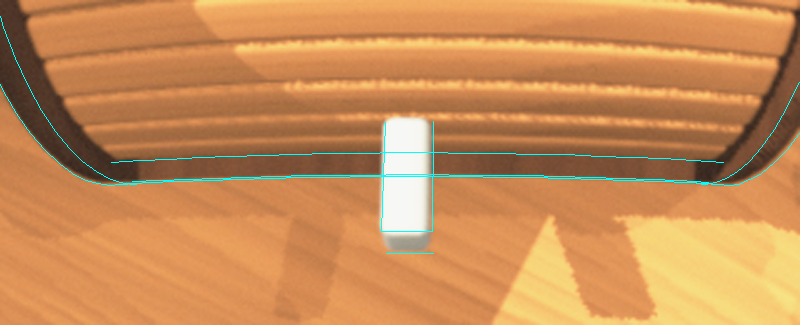

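```bash
sed -i 's/^CAB=.*/CAB=np.array([0.6197,0.2711,0.4585])/' h.py; python3 - <<'E'
from h import *
st(); plan([.475,.1997,.23],down(CAB[2]));plan([.475,.1997,.148],down(CAB[2])); 
E
```

```text
t 1.97 p [0.4461, 0.1689, 0.2814] xyaw 26.3 z [-0.001, 0.001, -1.0] j [0.335, 0.067, -0.81, 1.817, 0.049, 1.279, -1.6] F [0.6, -0.4, -0.1] w 0.0869
shift [0.0396, -0.0148, 0.0514] turn [-0.0011, 0.0002, 0.0005] d 0.067 deg 0.1
shift [0.0396, -0.0147, 0.1334] turn [-0.0011, 0.0002, 0.0005] d 0.14 deg 0.1
```

Request:
arm_command(
  commands=[
    [60, [0.0396, -0.0148, 0.05], [0, 0, 0]],
    [60, [0.0396, -0.0148, 0.05], [0, 0, 0]],
    [60, [0.0396, -0.0148, 0.09], [0, 0, 0]],
    [60, [0.0396, -0.0148, 0.133], [0, 0, 0]],
    [60, [0.0396, -0.0148, 0.133], [0, 0, 0]],
    [60, [0.0396, -0.0148, 0.133], [0, 0, 0]],
    [10, [0.0396, -0.0148, 0.133], [0, 0, 0]],
    [10, [0.0396, -0.0148, 0.133], [0, 0, 0]],
    [10, [0.0396, -0.0148, 0.133], [0, 0, 0]],
    [10, [0.0396, -0.0148, 0.133], [0, 0, 0]],
  ],
  squeeze=30,
)

```text
time: 2.8
ee_pos: [0.4771, 0.1963, 0.1504]
eef_rot: [0.975, 0.224, 0.001, 0.0]
ft_force: [0.4, 0.2, 0.1]
width: 0.0334
```

```bash
python3 - <<'E'
from h import *
st(); snap('wrist','w3.png')
E
```

```text
t 2.8 p [0.4771, 0.1963, 0.1504] xyaw 25.92 z [0.003, 0.0, -1.0] j [0.217, 0.326, -0.793, 1.878, 0.268, 1.044, -1.804] F [0.4, 0.2, 0.1] w 0.0334
```

View pics/w3.png

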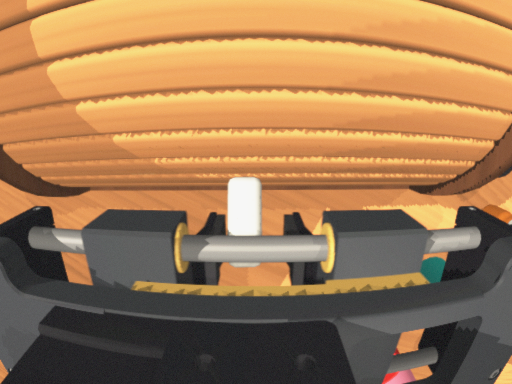

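Request:
arm_command(
  commands=[
    [10, [0, 0, 0], [0, 0, 0]],
    [10, [0, 0, 0], [0, 0, 0]],
    [10, [0, 0, 0], [0, 0, 0]],
    [10, [0, 0, 0], [0, 0, 0]],
    [10, [0, 0, 0], [0, 0, 0]],
    [10, [0, 0, 0], [0, 0, 0]],
    [10, [0, 0, 0], [0, 0, 0]],
    [10, [0, 0, 0], [0, 0, 0]],
    [10, [0, 0, 0], [0, 0, 0]],
    [10, [0, 0, 0], [0, 0, 0]],
  ],
)

```text
time: 3.68
ee_pos: [0.4748, 0.2003, 0.1496]
eef_rot: [0.974, 0.226, 0.0, -0.002]
ft_force: [-6.6, 13.6, 2.9]
width: 0.0178
```

```bash
python3 - <<'E'
from h import *
st()
s=read_state();q=R.from_quat(s['eef_rot']);p0=np.array(s['ee_pos'])
g=p0+q.apply([0,0,.051]);l=R.from_euler('z',-CAB[2]).apply(g-[CAB[0],CAB[1],0]);r=np.hypot(l[0],l[2]-.015);th0=np.arctan2(l[2]-.015,-l[0]);print('grasp cab',l,'r',r,'th',np.degrees(th0))
# arc waypoints, radius kept r
end=np.radians(15)+1.4
for i in range(1,11):
    th=th0+(end-th0)*i/20
    plan(p0+cab([-r*np.cos(th),l[1],.015+r*np.sin(th)])-cab(l))
th=end
for i in (12,14,16,18,20):
    th=th0+(end-th0)*i/20
    plan(p0+cab([-r*np.cos(th),l[1],.015+r*np.sin(th)])-cab(l))
E
```

```text
t 3.68 p [0.4748, 0.2003, 0.1496] xyaw 26.16 z [-0.001, 0.005, -1.0] j [0.215, 0.328, -0.797, 1.879, 0.264, 1.043, -1.804] F [-6.6, 13.6, 2.9] w 0.0178
grasp cab [-0.16119637  0.00092918  0.09857185] r 0.1815723688645525 th 27.404367974993406
shift [0.0052, -0.0001, -0.0094] turn [0.0, 0.0, 0.0] d 0.011 deg 0.0
shift [0.011, -0.0001, -0.0184] turn [0.0, 0.0, 0.0] d 0.021 deg 0.0
shift [0.0173, -0.0002, -0.0271] turn [0.0, 0.0, 0.0] d 0.032 deg 0.0
shift [0.0242, -0.0002, -0.0354] turn [0.0, 0.0, 0.0] d 0.043 deg 0.0
shift [0.0314, -0.0003, -0.0433] turn [0.0, 0.0, 0.0] d 0.054 deg 0.0
shift [0.0392, -0.0003, -0.0508] turn [0.0, 0.0, 0.0] d 0.064 deg 0.0
shift [0.0474, -0.0004, -0.0577] turn [0.0, 0.0, 0.0] d 0.075 deg 0.0
shift [0.0559, -0.0004, -0.0642] turn [0.0, 0.0, 0.0] d 0.085 deg 0.0
shift [0.0649, -0.0005, -0.0702] turn [0.0, 0.0, 0.0] d 0.096 deg 0.0
shift [0.0742, -0.0005, -0.0756] turn [0.0, 0.0, 0.0] d 0.106 deg 0.0
shift [0.0936, -0.0006, -0.0847] turn [0.0, 0.0, 0.0] d 0.126 deg 0.0
shift [0.114, -0.0006, -0.0915] turn [0.0, 0.0, 0.0] d 0.146 deg 0.0
shift [0.135, -0.0007, -0.0959] turn [0.0, 0.0, 0.0] d 0.166 deg 0.0
shift [0.1564, -0.0008, -0.0977] turn [0.0, 0.0, 0.0] d 0.184 deg 0.0
shift [0.1779, -0.0008, -0.097] turn [0.0, 0.0, 0.0] d 0.203 deg 0.0
```

Request:
arm_command(
  commands=[
    [10, [0.005, -0.003, -0.009], [0, 0, 0]],
    [10, [0.011, -0.004, -0.018], [0, 0, 0]],
    [10, [0.017, -0.004, -0.027], [0, 0, 0]],
    [10, [0.024, -0.004, -0.035], [0, 0, 0]],
    [10, [0.031, -0.004, -0.043], [0, 0, 0]],
    [10, [0.039, -0.004, -0.051], [0, 0, 0]],
    [10, [0.047, -0.004, -0.058], [0, 0, 0]],
    [10, [0.056, -0.004, -0.064], [0, 0, 0]],
    [10, [0.065, -0.004, -0.07], [0, 0, 0]],
    [10, [0.074, -0.004, -0.0756], [0, 0, 0]],
  ],
)

```text
time: 4.52
ee_pos: [0.5403, 0.2329, 0.2252]
eef_rot: [0.974, 0.225, -0.001, -0.0]
ft_force: [-6.5, 2.2, -1.8]
width: 0.0174
```

```bash
cat > arc.py <<'E'
from h import *
import sys
def arc(end,n,over=0,fr=None):
    st();s=read_state();q=R.from_quat(s['eef_rot']);p0=np.array(s['ee_pos'])
    g=p0+q.apply([0,0,.051]);l=R.from_euler('z',-CAB[2]).apply(g-[CAB[0],CAB[1],0]);r=np.hypot(l[0],l[2]-.015);th0=np.arctan2(l[2]-.015,-l[0]);print('grasp cab',l.round(4),'r',r.round(4),'th',np.degrees(th0).round(2))
    for i in range(1,n+1):
        th=th0+(end-th0)*i/n
        d=cab([-r*np.cos(th),l[1],.015+r*np.sin(th)])-cab(l)
        print(q.inv().apply(d).round(4).tolist())
if __name__=='__main__': arc(np.radians(float(sys.argv[1])),int(sys.argv[2]))
E
python3 arc.py 95.2 9
```

```text
t 4.52 p [0.5403, 0.2329, 0.2252] xyaw 25.99 z [-0.003, -0.0, -1.0] j [0.139, 0.405, -0.781, 1.614, 0.296, 1.248, -1.814] F [-6.5, 2.2, -1.8] w 0.0174
grasp cab [-0.0882  0.0009  0.1742] r 0.182 th 61.02
[0.0107, -0.0001, -0.0055]
[0.0218, -0.0001, -0.0103]
[0.0332, -0.0002, -0.0144]
[0.0448, -0.0002, -0.0176]
[0.0566, -0.0003, -0.0202]
[0.0685, -0.0004, -0.0219]
[0.0805, -0.0004, -0.0228]
[0.0926, -0.0005, -0.0229]
[0.1046, -0.0005, -0.0223]
```

Request:
arm_command(
  commands=[
    [10, [0.011, 0, -0.0055], [0, 0, 0]],
    [10, [0.022, 0, -0.0103], [0, 0, 0]],
    [10, [0.033, 0, -0.0144], [0, 0, 0]],
    [10, [0.045, 0, -0.0176], [0, 0, 0]],
    [10, [0.057, 0, -0.0202], [0, 0, 0]],
    [10, [0.0685, 0, -0.0219], [0, 0, 0]],
    [10, [0.0805, 0, -0.0228], [0, 0, 0]],
    [10, [0.0926, 0, -0.0229], [0, 0, 0]],
    [10, [0.106, 0, -0.0223], [0, 0, 0]],
    [10, [0.111, 0, -0.022], [0, 0, 0]],
  ],
)

```text
time: 5.35
ee_pos: [0.6409, 0.2823, 0.2472]
eef_rot: [0.974, 0.225, -0.001, -0.001]
ft_force: [-31.2, -10.5, 18.8]
width: 0.0176
```

```bash
python3 arc.py 95.2 1
```

```text
t 5.35 p [0.6409, 0.2823, 0.2472] xyaw 25.99 z [-0.002, 0.001, -1.0] j [-0.022, 0.625, -0.72, 1.26, 0.4, 1.4, -1.829] F [-31.2, -10.5, 18.8] w 0.0176
grasp cab [0.0239 0.0007 0.1962] r 0.1828 th 97.52
[-0.0074, 0.0, -0.0008]
```

```bash
python3 - <<'E'
from h import *
plan(cab([-.09,0,.33]),down(CAB[2]))
E
```

```text
shift [-0.1141, 0.001, -0.0827] turn [-0.002, 0.001, -0.0048] d 0.141 deg 0.3
```

Request:
arm_command(
  commands=[
    [10, [-0.006, 0, 0], [0, 0, 0]],
    [60, [-0.007, 0, 0], [0, 0, 0]],
    [60, [-0.007, 0, 0], [0, 0, 0]],
    [60, [-0.007, 0, 0], [0, 0, 0]],
    [60, [-0.007, 0, 0], [0, 0, 0]],
    [60, [-0.007, 0, 0], [0, 0, 0]],
    [60, [-0.007, 0, -0.03], [0, 0, 0]],
    [60, [-0.03, 0, -0.06], [0, 0, 0]],
    [100, [-0.07, 0, -0.08], [0, 0, 0]],
    [100, [-0.11, 0, -0.085], [0, 0, 0]],
  ],
)

```text
time: 6.18
ee_pos: [0.5433, 0.2339, 0.3336]
eef_rot: [0.974, 0.224, 0.002, -0.001]
ft_force: [0.1, -1.5, 1.9]
width: 0.059
```

Request:
arm_command(
  commands=[
    [100, [0, 0, 0], [0, 0, 0]],
    [100, [0, 0, 0], [0, 0, 0]],
    [100, [0, 0, 0], [0, 0, 0]],
    [100, [0, 0, 0], [0, 0, 0]],
    [100, [0, 0, 0], [0, 0, 0]],
    [100, [0, 0, 0], [0, 0, 0]],
    [100, [0, 0, 0], [0, 0, 0]],
    [100, [0, 0, 0], [0, 0, 0]],
    [100, [0, 0, 0], [0, 0, 0]],
    [100, [0, 0, 0], [0, 0, 0]],
  ],
)

```text
time: 7.02
ee_pos: [0.5434, 0.2335, 0.3309]
eef_rot: [0.974, 0.225, -0.0, -0.0]
ft_force: [0.5, 0.5, -1.0]
width: 0.0868
```

```bash
python3 - <<'E'
from h import *
st(); snap('wrist','w4.png')
E
```

```text
t 7.02 p [0.5434, 0.2335, 0.3309] xyaw 25.95 z [-0.0, 0.0, -1.0] j [0.149, 0.339, -0.801, 1.462, 0.243, 1.443, -1.772] F [0.5, 0.5, -1.0] w 0.0868
```

View pics/w4.png

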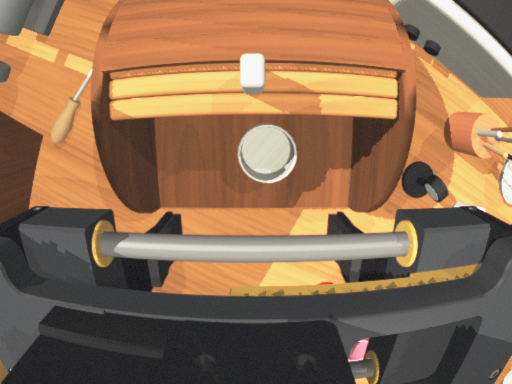

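```bash
cat > rim.py <<'E'
from h import *
from scipy.optimize import minimize
def overlay(name,circles,box,S,fn,lines=()):
    im=cv2.imread('pics/'+name+'.png');x0,y0,x1,y1=box
    big=cv2.resize(im[y0:y1,x0:x1],None,fx=S,fy=S,interpolation=cv2.INTER_CUBIC)
    t=np.linspace(0,2*np.pi,60)
    for (x,y,z,r) in circles:
        P=np.c_[x+r*np.cos(t),y+r*np.sin(t),0*t+z]
        cv2.polylines(big,[((proj(name,P)-[x0,y0]+.5)*S).round().astype(int)],True,(255,255,0),1)
    cv2.imwrite('pics/'+fn,big)
E
python3 - <<'E'
from rim import *
p=atz('w4',268,153,.063);print(p,R.from_euler('z',-CAB[2]).apply(p-[CAB[0],CAB[1],0]))
overlay('w4',[(p[0],p[1],.063,.0365),(p[0],p[1],.063,.0335),(p[0],p[1],.015,.0365)],(200,90,340,220),5,'o5.png')
E
```

```text
[0.56558239 0.22595278 0.063     ] [-0.06851052 -0.01653165  0.063     ]
```

View pics/o5.png

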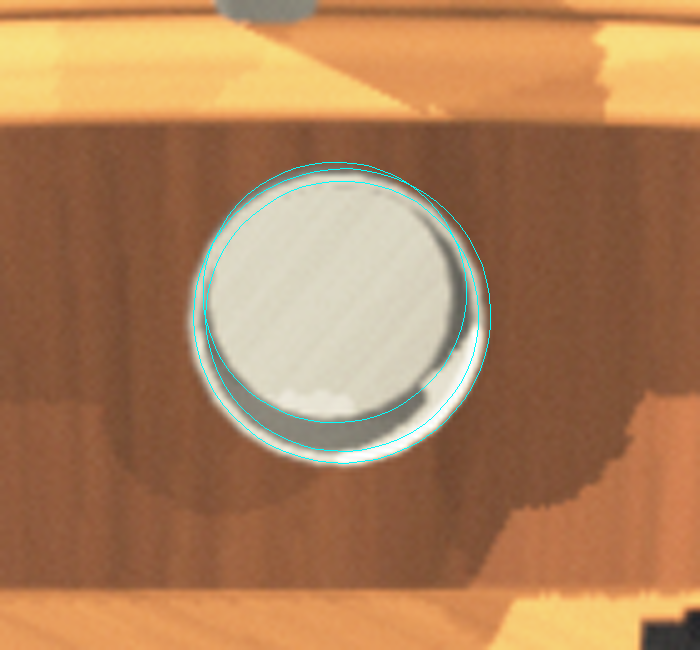

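```bash
python3 - <<'E'
from h import *
p=atz('w4',266.9,153.8,.063);print('large',p,R.from_euler('z',-CAB[2]).apply(p-[CAB[0],CAB[1],0]))
plan([.4485-.03*.9,-.1155-.03*.44,.24],down(CAB[2]))
E
```

```text
large [0.56410272 0.22672153 0.063     ] [-0.06949712 -0.01518739  0.063     ]
shift [-0.268, 0.2723, 0.091] turn [0.0, -0.0, -0.0057] d 0.393 deg 0.3
```

Request:
arm_command(
  commands=[
    [100, [-0.268, 0.272, 0.091], [0, 0, 0]],
    [100, [-0.268, 0.272, 0.091], [0, 0, 0]],
    [100, [-0.268, 0.272, 0.091], [0, 0, 0]],
    [100, [-0.268, 0.272, 0.091], [0, 0, 0]],
    [100, [-0.268, 0.272, 0.091], [0, 0, 0]],
    [100, [-0.268, 0.272, 0.091], [0, 0, 0]],
    [100, [-0.268, 0.272, 0.091], [0, 0, 0]],
    [100, [-0.268, 0.272, 0.091], [0, 0, 0]],
    [100, [-0.268, 0.272, 0.091], [0, 0, 0]],
    [100, [-0.268, 0.272, 0.091], [0, 0, 0]],
  ],
)

```text
time: 7.9
ee_pos: [0.4187, -0.1333, 0.239]
eef_rot: [0.975, 0.222, -0.001, 0.0]
ft_force: [-0.8, -0.6, -0.3]
width: 0.087
```

Request:
arm_command(
  commands=[
    [100, [0, 0, 0], [0, 0, 0]],
    [100, [0, 0, 0], [0, 0, 0]],
    [100, [0, 0, 0], [0, 0, 0]],
    [100, [0, 0, 0], [0, 0, 0]],
    [100, [0, 0, 0], [0, 0, 0]],
    [100, [0, 0, 0], [0, 0, 0]],
    [100, [0, 0, 0], [0, 0, 0]],
    [100, [0, 0, 0], [0, 0, 0]],
    [100, [0, 0, 0], [0, 0, 0]],
    [100, [0, 0, 0], [0, 0, 0]],
  ],
)

```text
time: 8.73
ee_pos: [0.4213, -0.1285, 0.24]
eef_rot: [0.974, 0.224, 0.0, 0.0]
ft_force: [-0.3, 0.7, -0.2]
width: 0.0871
```

```bash
python3 - <<'E'
from rim import *
st(); snap('wrist','w5.png'); st()
overlay('w5',[(.4485,-.1155,.066,.0275),(.4485,-.1155,.066,.0245)],(130,40,380,230),3,'o6.png')
E
```

```text
t 8.73 p [0.4213, -0.1285, 0.24] xyaw 25.95 z [0.0, -0.0, -1.0] j [0.742, -0.011, -0.54, 1.966, -0.006, 1.184, -0.913] F [-0.3, 0.7, -0.2] w 0.0871
t 8.78 p [0.4213, -0.1285, 0.24] xyaw 25.94 z [-0.0, -0.0, -1.0] j [0.742, -0.011, -0.54, 1.967, -0.006, 1.184, -0.913] F [-0.4, -0.7, 0.5] w 0.0867
```

View pics/o6.png

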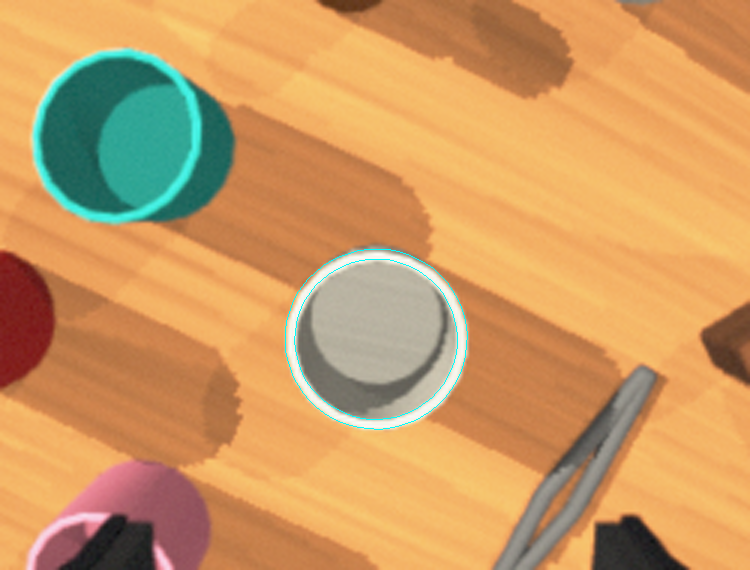

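```bash
python3 - <<'E'
from h import *
plan([.4485,-.1155,.117],down(CAB[2]))
E
```

```text
shift [0.0302, 0.0002, 0.123] turn [0.0, 0.0, -0.0057] d 0.127 deg 0.3
```

Request:
arm_command(
  commands=[
    [100, [0.0302, 0, 0.02], [0, 0, 0]],
    [100, [0.0302, 0, 0.05], [0, 0, 0]],
    [100, [0.0302, 0, 0.08], [0, 0, 0]],
    [100, [0.0302, 0, 0.11], [0, 0, 0]],
    [100, [0.0302, 0, 0.123], [0, 0, 0]],
    [100, [0.0302, 0, 0.123], [0, 0, 0]],
    [100, [0.0302, 0, 0.123], [0, 0, 0]],
    [55, [0.0302, 0, 0.123], [0, 0, 0]],
    [55, [0.0302, 0, 0.123], [0, 0, 0]],
    [55, [0.0302, 0, 0.123], [0, 0, 0]],
  ],
)

```text
time: 9.62
ee_pos: [0.4492, -0.1156, 0.1183]
eef_rot: [0.975, 0.224, 0.001, 0.001]
ft_force: [1.1, -0.9, 0.4]
width: 0.074
```

Request:
arm_command(
  commands=[
    [50, [0, 0, 0], [0, 0, 0]],
    [50, [0, 0, 0], [0, 0, 0]],
    [50, [0, 0, 0], [0, 0, 0]],
    [50, [0, 0, 0], [0, 0, 0]],
    [50, [0, 0, 0], [0, 0, 0]],
    [50, [0, 0, 0], [0, 0, 0]],
    [50, [0, 0, 0], [0, 0, 0]],
    [50, [0, 0, -0.02], [0, 0, 0]],
    [50, [0, 0, -0.02], [0, 0, 0]],
    [50, [0, 0, -0.02], [0, 0, 0]],
  ],
  squeeze=30,
)

```text
time: 10.45
ee_pos: [0.4487, -0.1154, 0.1372]
eef_rot: [0.974, 0.224, 0.0, 0.0]
ft_force: [0.4, 0.2, -2.5]
width: 0.0549
```

```bash
python3 - <<'E'
from h import *
st(); snap('wrist','w6.png'); 
E
```

```text
t 10.45 p [0.4487, -0.1154, 0.1372] xyaw 25.94 z [0.001, -0.001, -1.0] j [0.686, 0.18, -0.568, 2.024, 0.118, 0.967, -1.059] F [0.4, 0.2, -2.5] w 0.0549
```

View pics/w6.png

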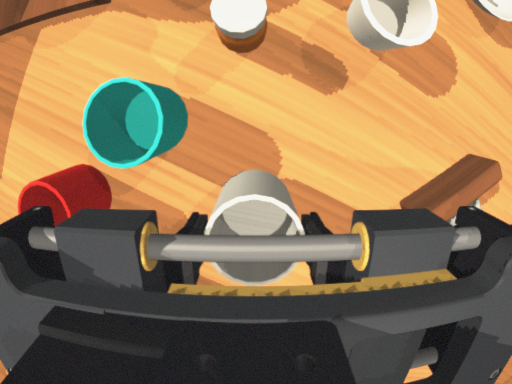

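Request:
arm_command(
  commands=[
    [50, [0, 0, -0.04], [0, 0, 0]],
    [50, [0, 0, -0.08], [0, 0, -0.12]],
    [50, [0, 0, -0.12], [0, 0, -0.24]],
    [50, [0, 0, -0.16], [0, 0, -0.36]],
    [50, [0, 0, -0.19], [0, 0, -0.48]],
    [50, [0, 0, -0.19], [0, 0, -0.6]],
    [50, [0, 0, -0.19], [0, 0, -0.72]],
    [50, [0, 0, -0.19], [0, 0, -0.84]],
    [50, [0, 0, -0.19], [0, 0, -0.96]],
    [50, [0, 0, -0.19], [0, 0, -1.08]],
  ],
)

```text
time: 11.33
ee_pos: [0.4482, -0.1154, 0.3258]
eef_rot: [0.718, 0.696, -0.0, -0.001]
ft_force: [0.2, -0.5, -0.8]
width: 0.0544
```

```bash
python3 - <<'E'
from h import *
st(); plan([.5641-.02,.2267-.01,.32],down(CAB[2]+np.pi))
E
```

```text
t 11.33 p [0.4482, -0.1154, 0.3258] xyaw 88.15 z [-0.002, 0.0, -1.0] j [0.741, -0.017, -0.573, 1.789, -0.01, 1.369, 0.138] F [0.2, -0.5, -0.8] w 0.0544
shift [0.335, 0.0852, 0.0058] turn [-0.0006, -0.0018, -2.0615] d 0.346 deg 118.1
```

Request:
arm_command(
  commands=[
    [50, [0.035, 0.009, 0.005], [0, 0, -0.12]],
    [50, [0.07, 0.018, 0.005], [0, 0, -0.24]],
    [50, [0.105, 0.027, 0.005], [0, 0, -0.36]],
    [50, [0.14, 0.036, 0.005], [0, 0, -0.48]],
    [50, [0.175, 0.045, 0.005], [0, 0, -0.6]],
    [50, [0.21, 0.054, 0.005], [0, 0, -0.72]],
    [50, [0.245, 0.062, 0.005], [0, 0, -0.84]],
    [50, [0.28, 0.071, 0.005], [0, 0, -0.96]],
    [50, [0.31, 0.079, 0.005], [0, 0, -1.08]],
    [50, [0.335, 0.085, 0.005], [0, 0, -1.2]],
  ],
)

```text
time: 12.17
ee_pos: [0.5461, 0.2186, 0.3206]
eef_rot: [0.2, 0.98, 0.0, -0.001]
ft_force: [0.1, -0.2, -1.2]
width: 0.0546
```

```bash
python3 - <<'E'
from h import *
st(); plan([.5641,.2267,.27],down(CAB[2]+np.pi))
E
```

```text
t 12.17 p [0.5461, 0.2186, 0.3206] xyaw 156.98 z [-0.002, 0.0, -1.0] j [0.253, 0.368, -0.909, 1.482, 0.289, 1.434, 0.507] F [0.1, -0.2, -1.2] w 0.0546
shift [-0.0135, 0.0145, 0.0505] turn [0.0006, -0.0016, -0.8603] d 0.054 deg 49.3
```

Request:
arm_command(
  commands=[
    [50, [-0.0135, 0.0145, 0.01], [0, 0, -0.12]],
    [50, [-0.0135, 0.0145, 0.02], [0, 0, -0.24]],
    [50, [-0.0135, 0.0145, 0.03], [0, 0, -0.36]],
    [50, [-0.0135, 0.0145, 0.04], [0, 0, -0.48]],
    [50, [-0.0135, 0.0145, 0.05], [0, 0, -0.6]],
    [50, [-0.0135, 0.0145, 0.05], [0, 0, -0.72]],
    [50, [-0.0135, 0.0145, 0.05], [0, 0, -0.84]],
    [50, [-0.0135, 0.0145, 0.05], [0, 0, -0.86]],
    [50, [-0.0135, 0.0145, 0.05], [0, 0, -0.86]],
    [50, [-0.0135, 0.0145, 0.05], [0, 0, -0.86]],
  ],
)

```text
time: 13.0
ee_pos: [0.5642, 0.2241, 0.2714]
eef_rot: [-0.222, 0.975, 0.0, -0.0]
ft_force: [0.3, 0.2, -1.5]
width: 0.0545
```

```bash
python3 - <<'E'
from h import *
st(); snap('wrist','w7.png');snap('scene','s7.png');st(); plan([.5641,.2267,.14],down(CAB[2]+np.pi))
E
```

```text
t 13.0 p [0.5642, 0.2241, 0.2714] xyaw -154.36 z [-0.001, 0.0, -1.0] j [0.312, 0.5, -1.036, 1.499, 0.432, 1.389, 1.27] F [0.3, 0.2, -1.5] w 0.0545
t 13.1 p [0.5643, 0.2242, 0.2719] xyaw -154.3 z [0.0, -0.0, -1.0] j [0.312, 0.499, -1.036, 1.499, 0.432, 1.39, 1.271] F [-0.2, 0.9, -0.9] w 0.0545
shift [-0.001, 0.0023, 0.1319] turn [-0.0002, -0.0001, -0.0099] d 0.132 deg 0.6
```

View pics/w7.png

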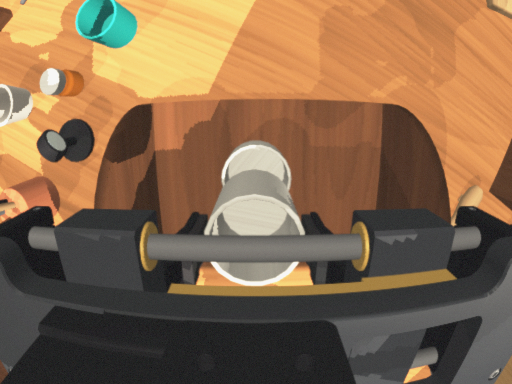

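View pics/s7.png

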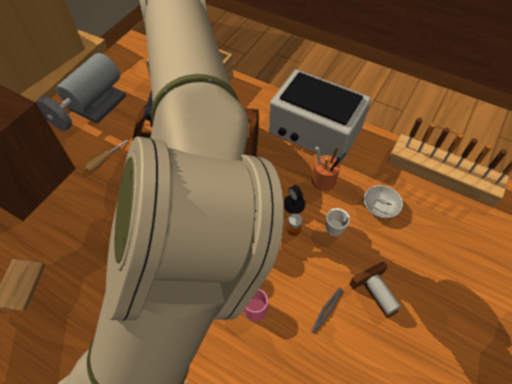

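```bash
python3 - <<'E'
from rim import *
x,y=.5641,.2267; d=json.load(open('pics/w7.json')); px,py,pz=d['ee_pos']
overlay('w7',[(x,y,.063,.0365),(x,y,.063,.0335),(px,py,pz-.051,.0275),(px,py,pz-.117,.0275)],(180,120,340,290),4,'o7.png')
E
```

```text
(no output)
```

View pics/o7.png

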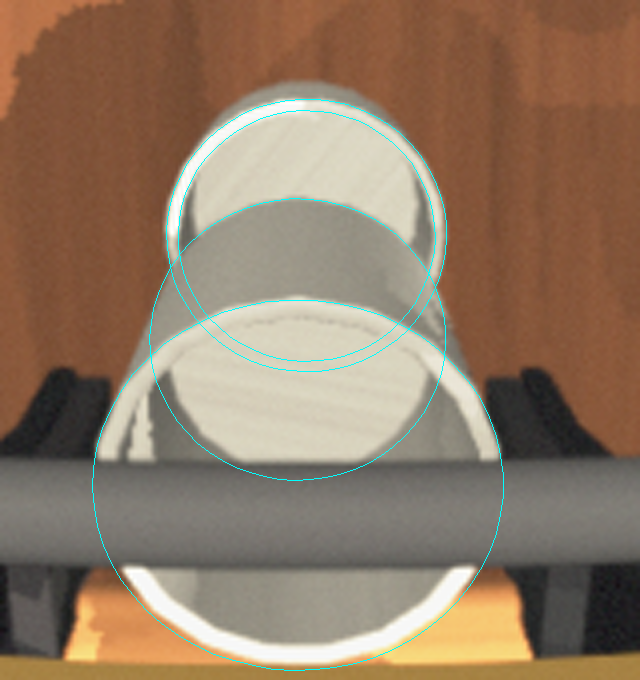

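Request:
arm_command(
  commands=[
    [50, [-0.001, 0.0023, 0.0], [0, 0, 0]],
    [50, [-0.001, 0.0023, 0.03], [0, 0, 0]],
    [50, [-0.001, 0.0023, 0.06], [0, 0, 0]],
    [50, [-0.001, 0.0023, 0.08], [0, 0, 0]],
    [50, [-0.001, 0.0023, 0.09], [0, 0, 0]],
    [50, [-0.001, 0.0023, 0.1], [0, 0, 0]],
    [50, [-0.001, 0.0023, 0.11], [0, 0, 0]],
    [50, [-0.001, 0.0023, 0.12], [0, 0, 0]],
    [50, [-0.001, 0.0023, 0.13], [0, 0, 0]],
    [50, [-0.001, 0.0023, 0.13], [0, 0, 0]],
  ],
)

```text
time: 13.93
ee_pos: [0.5637, 0.2262, 0.1403]
eef_rot: [-0.224, 0.975, -0.0, -0.001]
ft_force: [-0.4, 0.0, -2.3]
width: 0.055
```

```bash
python3 - <<'E'
from h import *
st(); snap('wrist','w8.png');st()
E
```

```text
t 13.93 p [0.5637, 0.2262, 0.1403] xyaw -154.16 z [-0.002, -0.001, -1.0] j [0.262, 0.621, -0.96, 1.637, 0.542, 1.175, 1.195] F [-0.4, 0.0, -2.3] w 0.055
t 13.98 p [0.5639, 0.2265, 0.1413] xyaw -154.15 z [-0.001, -0.001, -1.0] j [0.263, 0.62, -0.961, 1.636, 0.542, 1.177, 1.196] F [-0.1, 0.0, -0.6] w 0.0547
```

View pics/w8.png

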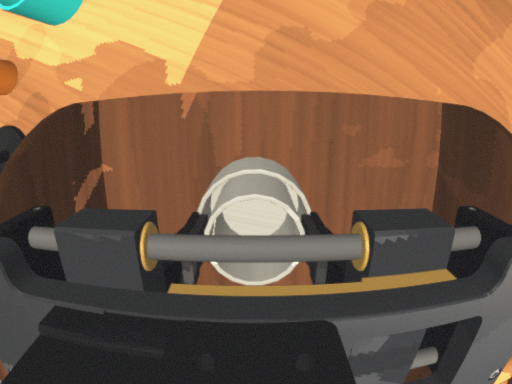

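Request:
arm_command(
  commands=[
    [50, [0, 0, 0.002], [0, 0, 0]],
    [50, [0, 0, 0.002], [0, 0, 0]],
    [70, [0, 0, 0.002], [0, 0, 0]],
    [85, [0, 0, 0.002], [0, 0, 0]],
    [85, [0, 0, 0.002], [0, 0, 0]],
    [85, [0, 0, 0.002], [0, 0, 0]],
    [85, [0, 0, -0.03], [0, 0, 0]],
    [85, [0, 0, -0.07], [0, 0, 0]],
    [85, [0, 0, -0.11], [0, 0, 0]],
    [85, [0, 0, -0.15], [0, 0, 0]],
  ],
)

```text
time: 14.82
ee_pos: [0.5638, 0.2267, 0.294]
eef_rot: [-0.224, 0.975, 0.0, -0.0]
ft_force: [0.9, 0.3, 0.4]
width: 0.074
```

```bash
python3 - <<'E'
from rim import *
st(); snap('wrist','w9.png');st()
x,y=.5641,.2267
overlay('w9',[(x,y,.063,.0365),(x,y,.086,.0275)],(130,70,390,270),3,'o9.png')
E
```

```text
t 14.82 p [0.5638, 0.2267, 0.294] xyaw -154.12 z [-0.0, 0.0, -1.0] j [0.31, 0.486, -1.045, 1.467, 0.42, 1.429, 1.279] F [0.9, 0.3, 0.4] w 0.074
t 14.87 p [0.5654, 0.2285, 0.3024] xyaw -154.13 z [0.009, 0.004, -1.0] j [0.31, 0.48, -1.049, 1.456, 0.419, 1.435, 1.28] F [0.7, 1.7, 7.0] w 0.0737
```

View pics/o9.png

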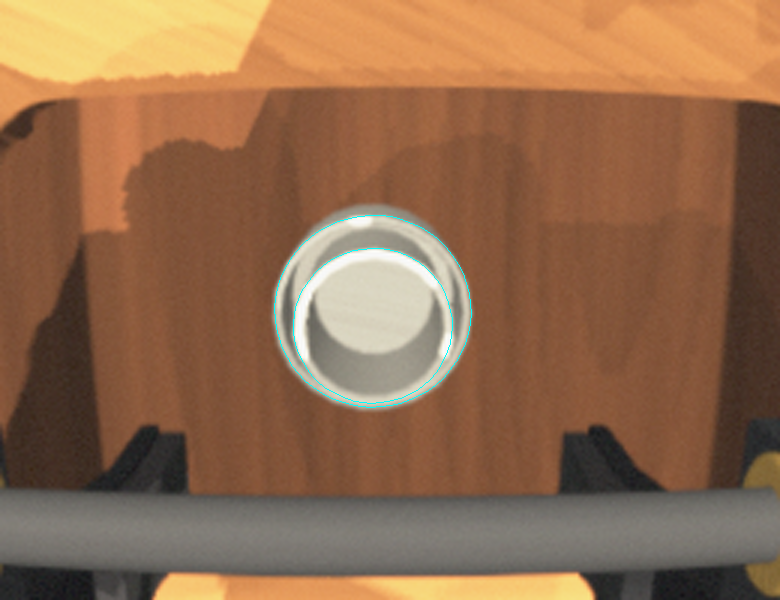

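```bash
python3 - <<'E'
from h import *
st(); plan([.475,-.355,.25],down(np.radians(57.6)))
q=down(CAB[2]+np.pi)
s=read_state();
# intermediate: straight horizontal fraction
p=np.array(s['ee_pos'])
for f in (.65,): plan(p+f*(np.array([.475,-.355,.27])-p))
E
```

```text
t 14.87 p [0.5654, 0.2285, 0.3024] xyaw -154.13 z [0.009, 0.004, -1.0] j [0.31, 0.48, -1.049, 1.456, 0.419, 1.435, 1.28] F [0.7, 1.7, 7.0] w 0.0737
shift [0.3365, -0.4855, 0.0494] turn [0.0122, 0.004, 2.5878] d 0.593 deg 148.3
shift [0.2186, -0.3156, 0.0191] turn [0.0, 0.0, 0.0] d 0.384 deg 0.0
```

Request:
arm_command(
  commands=[
    [100, [0.02, -0.03, 0.0], [0, 0, 0.12]],
    [100, [0.042, -0.06, 0.0], [0, 0, 0.24]],
    [100, [0.065, -0.095, 0.0], [0, 0, 0.36]],
    [100, [0.088, -0.127, 0.0], [0, 0, 0.48]],
    [100, [0.11, -0.16, 0.0], [0, 0, 0.6]],
    [100, [0.132, -0.19, 0.0], [0, 0, 0.72]],
    [100, [0.155, -0.22, 0.0], [0, 0, 0.84]],
    [100, [0.176, -0.253, 0.0], [0, 0, 0.96]],
    [100, [0.198, -0.285, 0.0], [0, 0, 1.08]],
    [100, [0.22, -0.315, 0.0], [0, 0, 1.2]],
  ],
)

```text
time: 15.7
ee_pos: [0.5029, -0.1548, 0.2924]
eef_rot: [0.369, 0.93, -0.0, 0.001]
ft_force: [1.9, -0.3, -0.0]
width: 0.0865
```

```bash
python3 - <<'E'
from h import *
st(); plan([.475,-.355,.25],down(np.radians(57.6)))
E
```

```text
t 15.7 p [0.5029, -0.1548, 0.2924] xyaw 136.74 z [0.001, -0.001, -1.0] j [0.914, 0.188, -0.781, 1.688, 0.137, 1.32, 0.924] F [1.9, -0.3, -0.0] w 0.0865
shift [-0.1168, -0.1649, 0.0426] turn [0.0007, 0.0012, 1.3812] d 0.207 deg 79.1
```

Request:
arm_command(
  commands=[
    [100, [-0.012, -0.017, 0.004], [0, 0, 0.12]],
    [100, [-0.024, -0.034, 0.008], [0, 0, 0.24]],
    [100, [-0.036, -0.05, 0.012], [0, 0, 0.36]],
    [100, [-0.05, -0.07, 0.018], [0, 0, 0.48]],
    [100, [-0.064, -0.09, 0.022], [0, 0, 0.6]],
    [100, [-0.08, -0.11, 0.028], [0, 0, 0.72]],
    [100, [-0.095, -0.132, 0.034], [0, 0, 0.84]],
    [100, [-0.11, -0.152, 0.04], [0, 0, 0.96]],
    [100, [-0.117, -0.165, 0.042], [0, 0, 1.08]],
    [100, [-0.117, -0.165, 0.042], [0, 0, 1.2]],
  ],
)

```text
time: 16.53
ee_pos: [0.475, -0.3572, 0.249]
eef_rot: [0.83, 0.557, -0.001, -0.0]
ft_force: [0.6, 0.1, -0.0]
width: 0.087
```

Request:
arm_command(
  commands=[
    [100, [0, 0, 0], [0, 0, 0.12]],
    [100, [0, 0, 0], [0, 0, 0.15]],
    [100, [0, 0, 0], [0, 0, 0.15]],
    [100, [0, 0, 0], [0, 0, 0.15]],
    [100, [0, 0, 0], [0, 0, 0.15]],
    [100, [0, 0, 0], [0, 0, 0.15]],
    [100, [0, 0, 0], [0, 0, 0.15]],
    [100, [0, 0, 0], [0, 0, 0.15]],
    [100, [0, 0, 0], [0, 0, 0.15]],
    [100, [0, 0, 0], [0, 0, 0.15]],
  ],
)

```text
time: 17.37
ee_pos: [0.4769, -0.3533, 0.2501]
eef_rot: [0.867, 0.498, 0.0, 0.0]
ft_force: [0.7, 1.0, -0.6]
width: 0.0874
```

```bash
python3 - <<'E'
from h import *
st(); snap('wrist','w10.png')
E
```

```text
t 17.37 p [0.4769, -0.3533, 0.2501] xyaw 59.75 z [0.0, -0.0, -1.0] j [0.951, 0.329, -0.48, 1.585, 0.157, 1.266, -0.081] F [0.7, 1.0, -0.6] w 0.0874
```

View pics/w10.png

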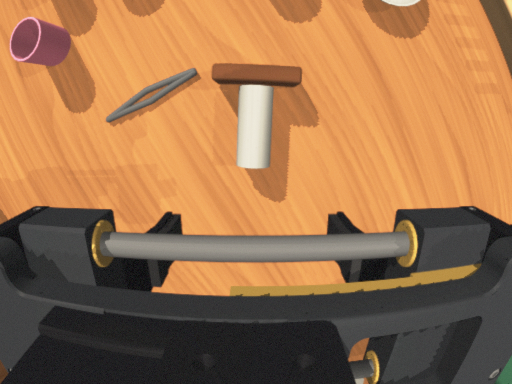

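```bash
cat > rest.py <<'E'
from h import *
def rt(P,c): return R.from_euler('z',c[2]).apply(np.array(P,float))+[c[0],c[1],0]
def draw(name,c,mouth,box,S,fn):
    im=cv2.imread('pics/'+name+'.png');x0,y0,x1,y1=box
    big=cv2.resize(im[y0:y1,x0:x1],None,fx=S,fy=S,interpolation=cv2.INTER_CUBIC)
    A=[]
    for z in(0,.045): A.append(rt([[.046,-.045,z],[.046,.045,z],[.064,.045,z],[.064,-.045,z],[.046,-.045,z]],c))
    t=np.linspace(0,2*np.pi,40)
    for xx in(mouth,mouth-.084): A.append(rt(np.c_[0*t+xx,.018*np.cos(t),.03+.018*np.sin(t)],c))
    for P in A: cv2.polylines(big,[((proj(name,P)-[x0,y0]+.5)*S).round().astype(int)],False,(255,255,0),1)
    cv2.imwrite('pics/'+fn,big)
E
python3 - <<'E'
from rest import *
c=[.502,-.31,np.radians(57.6)]
draw('w10',c,.043,(190,50,330,200),4,'o10.png')
E
```

```text
(no output)
```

View pics/o10.png

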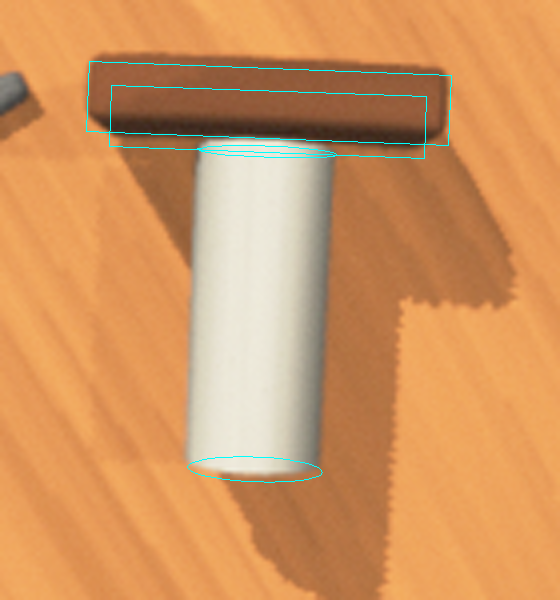

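```bash
cat >> h.py <<'E'
REST=np.array([.5031,-.3083,np.radians(57.6)])
def rest(P): return R.from_euler('z',REST[2]).apply(np.array(P,float))+[REST[0],REST[1],0]
def tilt(deg): return down(REST[2])*R.from_euler('y',deg,degrees=True)
E
python3 - <<'E'
from h import *
st(); q=tilt(-30);g=rest([-.003,0,.031]);a=q.apply([0,0,1])
plan(g-.1*a,q,True)
E
```

```text
t 17.42 p [0.4769, -0.3533, 0.2501] xyaw 59.75 z [0.0, -0.0, -1.0] j [0.951, 0.329, -0.48, 1.585, 0.157, 1.266, -0.082] F [0.2, 0.4, 0.0] w 0.0869
shift [0.1245, 0.0027, 0.0883] turn [0.0099, -0.5235, 0.0367] d 0.153 deg 30.1
```

Request:
arm_command(
  commands=[
    [100, [0.04, 0.001, 0.01], [0.002, -0.12, 0.01]],
    [100, [0.08, 0.0015, 0.03], [0.004, -0.24, 0.02]],
    [100, [0.11, 0.002, 0.05], [0.006, -0.36, 0.03]],
    [100, [0.1245, 0.0027, 0.07], [0.0099, -0.48, 0.0367]],
    [100, [0.1245, 0.0027, 0.088], [0.0099, -0.5235, 0.0367]],
    [100, [0.1245, 0.0027, 0.088], [0.0099, -0.5235, 0.0367]],
    [100, [0.1245, 0.0027, 0.088], [0.0099, -0.5235, 0.0367]],
    [100, [0.1245, 0.0027, 0.088], [0.0099, -0.5235, 0.0367]],
    [100, [0.1245, 0.0027, 0.088], [0.0099, -0.5235, 0.0367]],
    [100, [0.1245, 0.0027, 0.088], [0.0099, -0.5235, 0.0367]],
  ],
)

```text
time: 18.25
ee_pos: [0.5418, -0.2491, 0.1639]
eef_rot: [0.848, 0.464, -0.226, 0.125]
ft_force: [0.5, -0.1, 0.1]
width: 0.087
```

```bash
python3 - <<'E'
from h import *
st(); q=tilt(-30);g=rest([-.003,0,.031]);a=q.apply([0,0,1])
plan(g,q,True)
snap('wrist','w11.png');snap('top','t11.png')
E
```

```text
t 18.25 p [0.5418, -0.2491, 0.1639] xyaw 57.31 z [-0.267, -0.422, -0.867] j [0.468, 0.519, -0.433, 1.603, 0.672, 1.401, -0.746] F [0.5, -0.1, 0.1] w 0.087
shift [0.0025, -0.001, 0.101] turn [0.0008, -0.0011, -0.0044] d 0.101 deg 0.3
```

View pics/w11.png

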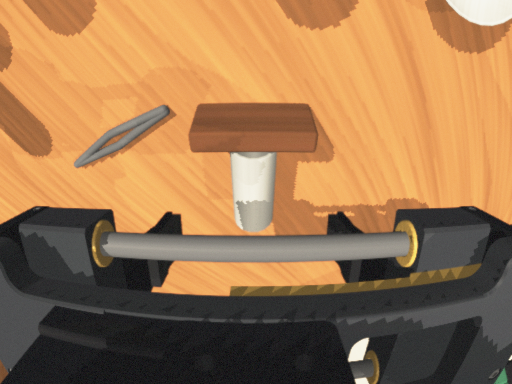

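Request:
arm_command(
  commands=[
    [65, [0.0025, -0.001, 0.02], [0, 0, 0]],
    [65, [0.0025, -0.001, 0.04], [0, 0, 0]],
    [65, [0.0025, -0.001, 0.06], [0, 0, 0]],
    [65, [0.0025, -0.001, 0.08], [0, 0, 0]],
    [65, [0.0025, -0.001, 0.095], [0, 0, 0]],
    [65, [0.0025, -0.001, 0.101], [0, 0, 0]],
    [65, [0.0025, -0.001, 0.101], [0, 0, 0]],
    [50, [0.0025, -0.001, 0.101], [0, 0, 0]],
    [45, [0.0025, -0.001, 0.101], [0, 0, 0]],
    [30, [0.0025, -0.001, 0.101], [0, 0, 0]],
  ],
  squeeze=25,
)

```text
time: 19.18
ee_pos: [0.5162, -0.2869, 0.0744]
eef_rot: [0.846, 0.466, -0.226, 0.125]
ft_force: [0.4, -0.0, 0.4]
width: 0.0438
```

Request:
arm_command(
  commands=[
    [30, [0, 0, 0], [0, 0, 0]],
    [30, [0, 0, 0], [0, 0, 0]],
    [30, [0, 0, 0], [0, 0, 0]],
    [30, [0, 0, 0], [0, 0, 0]],
    [30, [0, 0, 0], [0, 0, 0]],
    [30, [0, 0, 0], [0, 0, 0]],
    [30, [0, 0, 0], [0, 0, 0]],
    [30, [0, 0, 0], [0, 0, 0]],
    [30, [0, 0, 0], [0, 0, 0]],
    [30, [0, 0, 0], [0, 0, 0]],
  ],
)

```text
time: 20.02
ee_pos: [0.5158, -0.2871, 0.0739]
eef_rot: [0.846, 0.465, -0.226, 0.125]
ft_force: [1.5, 2.4, 4.9]
width: 0.0343
```

```bash
python3 - <<'E'
from h import *
st(); snap('wrist','w12.png')
s=read_state();q=R.from_quat(s['eef_rot']);g=np.array(s['ee_pos'])+q.apply([0,0,.051]);print('grasp in rest',R.from_euler('z',-REST[2]).apply(g-[REST[0],REST[1],0]))
E
```

```text
t 20.02 p [0.5158, -0.2871, 0.0739] xyaw 57.59 z [-0.267, -0.422, -0.866] j [0.509, 0.602, -0.39, 1.695, 0.745, 1.233, -0.791] F [1.5, 2.4, 4.9] w 0.0343
grasp in rest [-0.00077016  0.00062185  0.02971785]
```

View pics/w12.png

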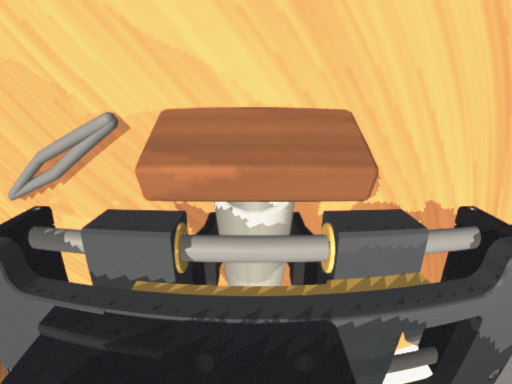

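Request:
arm_command(
  commands=[
    [30, [-0.005, 0, -0.00866], [0, 0, 0]],
    [30, [-0.01, 0, -0.0173], [0, 0, 0]],
    [30, [-0.015, 0, -0.026], [0, 0, 0]],
    [30, [-0.025, 0, -0.0433], [0, 0, 0]],
    [30, [-0.035, 0, -0.0606], [0, 0, 0]],
    [30, [-0.045, 0, -0.078], [0, 0, 0]],
    [30, [-0.055, 0, -0.0953], [0, 0, 0]],
    [30, [-0.06, 0, -0.104], [0, 0, 0]],
    [30, [-0.06, 0, -0.104], [0, 0, 0]],
    [30, [-0.06, 0, -0.104], [0, 0, 0]],
  ],
)

```text
time: 20.9
ee_pos: [0.5152, -0.2874, 0.1936]
eef_rot: [0.847, 0.465, -0.227, 0.125]
ft_force: [0.2, -0.2, -1.2]
width: 0.0341
```

```bash
python3 - <<'E'
from h import *
st(); snap('wrist','w13.png');snap('scene','s13.png')
im=cv2.imread('pics/s13.png')[180:384,230:470];cv2.imwrite('pics/s13c.png',cv2.resize(im,None,fx=3,fy=3,interpolation=cv2.INTER_CUBIC)[:600,:800])
E
```

```text
t 20.9 p [0.5152, -0.2874, 0.1936] xyaw 57.55 z [-0.267, -0.422, -0.866] j [0.537, 0.451, -0.423, 1.628, 0.662, 1.397, -0.654] F [0.2, -0.2, -1.2] w 0.0341
```

View pics/w13.png

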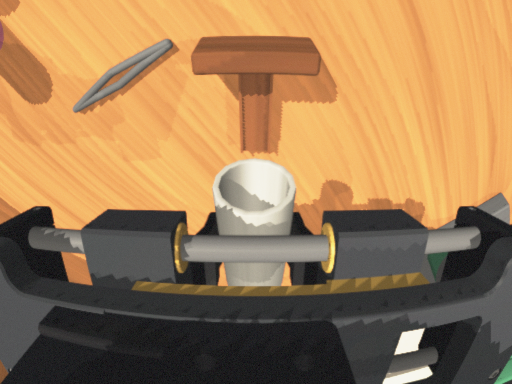

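View pics/s13c.png

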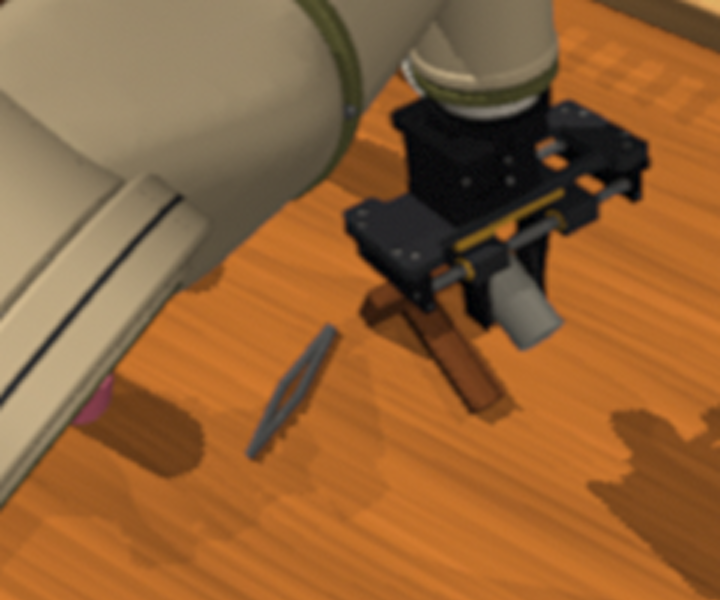

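```bash
cat > cupov.py <<'E'
from h import *
def ov(name,h,pitch,box,S,fn,dz=0):
    # cup in tool: axis direction in tool xz-plane; pitch = angle of cup axis from tool x toward -z (deg); h=grasp height above cup bottom; dz: axis offset along tool z from grasp point
    d=json.load(open('pics/'+name+'.json'));q=R.from_quat(d['eef_rot']);p=np.array(d['ee_pos'])
    x0,y0,x1,y1=box;im=cv2.imread('pics/'+name+'.png');big=cv2.resize(im[y0:y1,x0:x1],None,fx=S,fy=S,interpolation=cv2.INTER_CUBIC)
    b=np.radians(pitch);ax=np.array([np.cos(b),0,-np.sin(b)]);n=np.array([np.sin(b),0,np.cos(b)]);t=np.linspace(0,2*np.pi,50)[:,None]
    g=np.array([0,0,.051+dz])
    for e,r in((84,.018),(84,.015),(0,.018)):
        P=g+ax*(e/1000-h)+r*(np.cos(t)*np.array([0,1,0])+np.sin(t)*n)
        cv2.polylines(big,[((proj(name,p+q.apply(P))-[x0,y0]+.5)*S).round().astype(int)],True,(255,255,0),1)
    cv2.imwrite('pics/'+fn,big)
E
python3 - <<'E'
from cupov import *
ov('w13',.040,-30,(170,130,340,310),4,'o13.png')
E
```

```text
(no output)
```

View pics/o13.png

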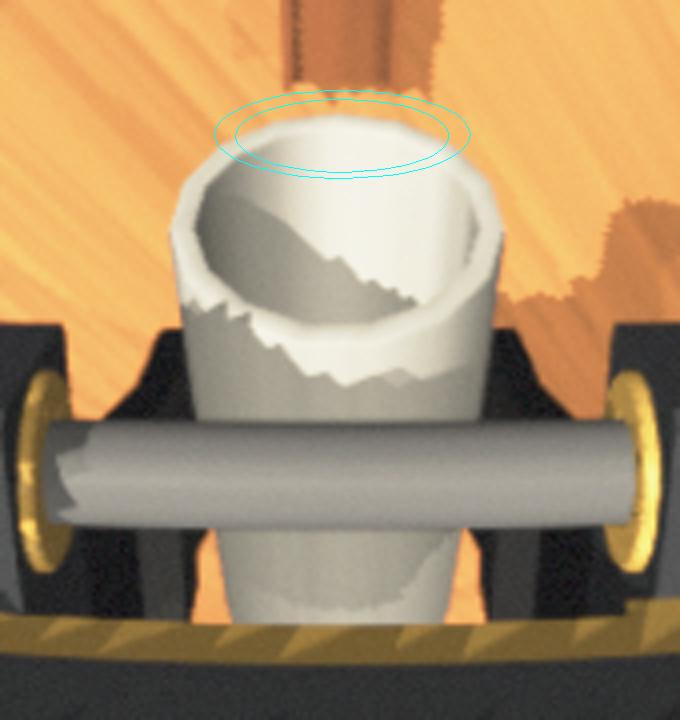

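```bash
python3 - <<'E'
from cupov import *
ov('w13',.040,30,(170,130,340,310),4,'o13.png')
ov('w13',.040,36,(170,130,340,310),4,'o13b.png')
a=cv2.imread('pics/o13.png');b=cv2.imread('pics/o13b.png')
cv2.imwrite('pics/o13c.png',cv2.resize(np.hstack([a,b]),(800,424)))
E
```

View pics/o13c.png

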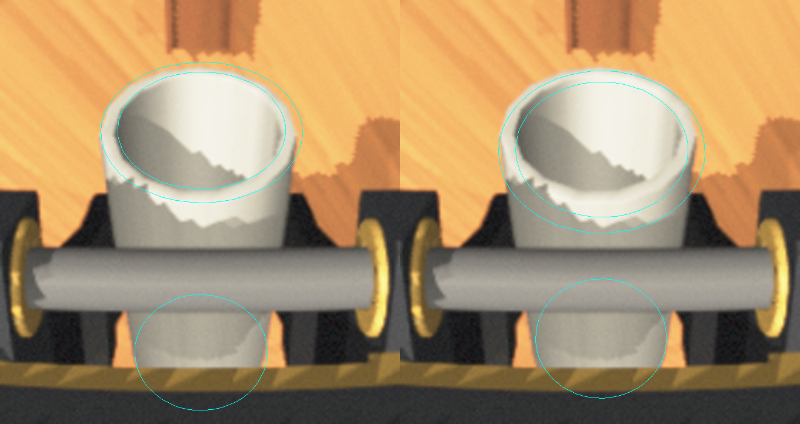

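```bash
python3 - <<'E'
from cupov import *
from scipy.optimize import least_squares
name='w13';d=json.load(open('pics/'+name+'.json'));q=R.from_quat(d['eef_rot']);p=np.array(d['ee_pos'])
t=np.linspace(0,2*np.pi,400)[:,None]
def rimpx(v):
    h,pitch,dz,dy=v[0],v[1],v[2],v[3]
    b=np.radians(pitch);ax=np.array([np.cos(b),0,-np.sin(b)]);n=np.array([np.sin(b),0,np.cos(b)])
    P=np.array([0,dy,.051+dz])+ax*(.084-h)+.018*(np.cos(t)*np.array([0,1,0])+np.sin(t)*n)
    return proj(name,p+q.apply(P))
def res(v):
    u=rimpx(v);return np.r_[u[:,0].min()-212.8,u[:,0].max()-295.9,u[:,1].min()-158.5,u[:,1].max()-214.5,(v[2])/.002]
r=least_squares(res,[.04,30,0,0],x_scale=[.01,10,.01,.01],diff_step=1e-3);print(r.x,r.fun)
E
```

```text
[ 4.23893844e-02  2.76248141e+01  4.43461178e-04 -3.27115969e-04] [-0.196469    0.19626903  0.10897364 -0.05575166  0.22173059]
```

```bash
python3 - <<'E'
from h import *
st();s=read_state();p=np.array(s['ee_pos']);q=R.from_quat(s['eef_rot'])
g0=p+q.apply([0,0,.051]);g1=rest([-.11,0,.135])
for i in range(1,11):
    f=i/13.5;th=-30+90*f;qq=tilt(th);g=g0+(g1-g0)*f;pp=g-qq.apply([0,0,.051])
    print([30,q.inv().apply(pp-p).round(3).tolist(),(q.inv()*qq).as_rotvec().round(3).tolist()])
E
```

```text
t 21.0 p [0.5147, -0.2872, 0.1922] xyaw 57.65 z [-0.269, -0.422, -0.866] j [0.536, 0.453, -0.423, 1.629, 0.662, 1.397, -0.654] F [-0.6, -0.1, -1.3] w 0.0344
[30, [-0.012, 0.0, 0.005], [-0.002, 0.117, 0.001]]
[30, [-0.025, 0.0, 0.011], [-0.002, 0.233, 0.001]]
[30, [-0.037, 0.0, 0.018], [-0.002, 0.349, 0.0]]
[30, [-0.049, 0.0, 0.025], [-0.002, 0.466, 0.0]]
[30, [-0.06, 0.001, 0.033], [-0.002, 0.582, 0.0]]
[30, [-0.072, 0.001, 0.041], [-0.002, 0.698, 0.0]]
[30, [-0.082, 0.001, 0.05], [-0.002, 0.815, 0.0]]
[30, [-0.093, 0.001, 0.059], [-0.002, 0.931, -0.0]]
[30, [-0.102, 0.001, 0.069], [-0.002, 1.048, -0.0]]
[30, [-0.112, 0.001, 0.079], [-0.002, 1.164, -0.0]]
```

Request:
arm_command(
  commands=[
    [30, [-0.012, 0.0, 0.005], [0, 0.117, 0]],
    [30, [-0.025, 0.0, 0.011], [0, 0.233, 0]],
    [30, [-0.037, 0.0, 0.018], [0, 0.349, 0]],
    [30, [-0.049, 0.0, 0.025], [0, 0.466, 0]],
    [30, [-0.06, 0.0, 0.033], [0, 0.582, 0]],
    [30, [-0.072, 0.0, 0.041], [0, 0.698, 0]],
    [30, [-0.082, 0.0, 0.05], [0, 0.815, 0]],
    [30, [-0.093, 0.0, 0.059], [0, 0.931, 0]],
    [30, [-0.102, 0.0, 0.069], [0, 1.048, 0]],
    [30, [-0.112, 0.0, 0.079], [0, 1.164, 0]],
  ],
)

```text
time: 21.83
ee_pos: [0.4412, -0.4035, 0.1804]
eef_rot: [0.831, 0.456, 0.278, -0.152]
ft_force: [0.2, -0.3, -1.3]
width: 0.0342
```

```bash
python3 - <<'E'
from h import *
st();plan(rest([-.11,0,.10]),tilt(60),True)
E
```

```text
t 21.83 p [0.4412, -0.4035, 0.1804] xyaw 57.55 z [0.324, 0.508, -0.798] j [1.35, 0.588, -0.568, 1.545, -0.331, 1.285, 0.393] F [0.2, -0.3, -1.3] w 0.0342
shift [-0.0655, 0.0013, 0.0194] turn [0.0016, 0.4011, -0.0004] d 0.068 deg 23.0
```

Request:
arm_command(
  commands=[
    [30, [-0.015, 0, 0.005], [0, 0.1, 0]],
    [30, [-0.032, 0, 0.01], [0, 0.2, 0]],
    [30, [-0.05, 0, 0.015], [0, 0.3, 0]],
    [30, [-0.065, 0.001, 0.019], [0, 0.4, 0]],
    [30, [-0.0655, 0.001, 0.0194], [0, 0.4, 0]],
    [30, [-0.0655, 0.001, 0.0194], [0, 0.4, 0]],
    [30, [-0.0655, 0.001, 0.0194], [0, 0.4, 0]],
    [30, [-0.0655, 0.001, 0.0194], [0, 0.4, 0]],
    [30, [-0.0655, 0.001, 0.0194], [0, 0.4, 0]],
    [30, [-0.0655, 0.001, 0.0194], [0, 0.4, 0]],
  ],
)

```text
time: 22.67
ee_pos: [0.422, -0.4372, 0.1281]
eef_rot: [0.76, 0.419, 0.435, -0.238]
ft_force: [-0.0, -0.6, -0.4]
width: 0.0345
```

```bash
python3 - <<'E'
from h import *
st();snap('wrist','w14.png');snap('scene','s14.png');snap('top','t14.png')
s=read_state();q=R.from_quat(s['eef_rot']);g=np.array(s['ee_pos'])+q.apply([0,0,.051]);print('grasp in rest',R.from_euler('z',-REST[2]).apply(g-[REST[0],REST[1],0]))
im=cv2.imread('pics/s14.png')[180:384,270:510];cv2.imwrite('pics/s14c.png',cv2.resize(im,None,fx=3,fy=3,interpolation=cv2.INTER_CUBIC)[:600,:800])
E
```

```text
t 22.67 p [0.422, -0.4372, 0.1281] xyaw 57.92 z [0.461, 0.727, -0.508] j [1.477, 0.881, -0.596, 1.418, -0.482, 1.441, 0.583] F [-0.0, -0.6, -0.4] w 0.0345
grasp in rest [-0.10896438 -0.00018055  0.10120775]
```

View pics/w14.png

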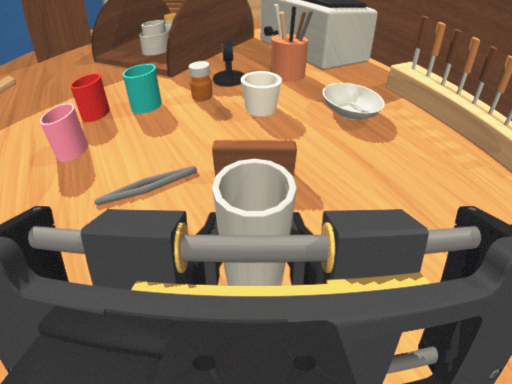

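View pics/s14c.png

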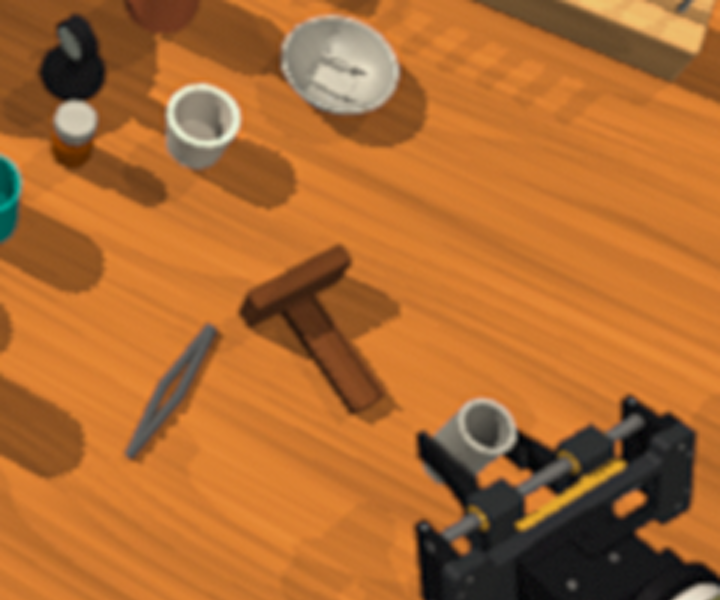

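View pics/t14.png

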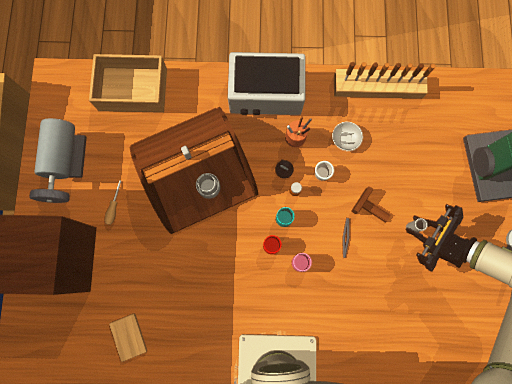

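```bash
python3 - <<'E'
from cupov import *
ov('w14',.042,30,(170,130,340,310),4,'o14.png')
E
```

```text
(no output)
```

View pics/o14.png

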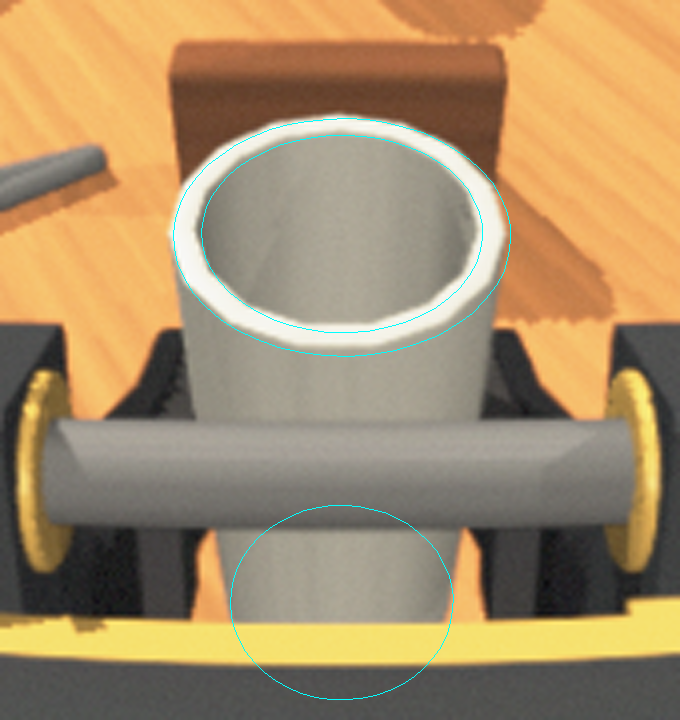

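```bash
python3 - <<'E'
from h import *
st();plan(rest([-.109,0,.043]),tilt(60),True)
E
```

```text
t 22.82 p [0.4213, -0.4375, 0.1271] xyaw 57.72 z [0.462, 0.728, -0.507] j [1.478, 0.883, -0.595, 1.418, -0.482, 1.441, 0.583] F [-0.5, -0.5, -0.8] w 0.0346
shift [-0.0506, -0.0002, 0.0295] turn [-0.0, 0.0083, 0.0011] d 0.059 deg 0.5
```

Request:
arm_command(
  commands=[
    [30, [-0.0087, 0, 0.005], [0, 0.003, 0]],
    [30, [-0.0173, 0, 0.01], [0, 0.006, 0]],
    [30, [-0.026, 0, 0.015], [0, 0.008, 0]],
    [30, [-0.0346, 0, 0.02], [0, 0.008, 0]],
    [30, [-0.041, 0, 0.0237], [0, 0.008, 0]],
    [30, [-0.045, 0, 0.026], [0, 0.008, 0]],
    [30, [-0.047, 0, 0.027], [0, 0.008, 0]],
    [30, [-0.049, 0, 0.0283], [0, 0.008, 0]],
    [30, [-0.05, 0, 0.0289], [0, 0.008, 0]],
    [30, [-0.05, 0, 0.0289], [0, 0.008, 0]],
  ],
)

```text
time: 23.65
ee_pos: [0.4209, -0.438, 0.0686]
eef_rot: [0.759, 0.417, 0.439, -0.241]
ft_force: [-0.1, -0.7, -1.3]
width: 0.0341
```

```bash
python3 - <<'E'
from h import *
st();snap('wrist','w15.png');st();snap('scene','s15.png')
s=read_state();q=R.from_quat(s['eef_rot']);g=np.array(s['ee_pos'])+q.apply([0,0,.051]);print('grasp in rest',R.from_euler('z',-REST[2]).apply(g-[REST[0],REST[1],0]))
im=cv2.imread('pics/s15.png')[240:384,330:512];cv2.imwrite('pics/s15c.png',cv2.resize(im,None,fx=4,fy=4,interpolation=cv2.INTER_CUBIC)[:600,:800])
E
```

```text
t 23.65 p [0.4209, -0.438, 0.0686] xyaw 57.62 z [0.464, 0.732, -0.499] j [1.466, 0.971, -0.574, 1.411, -0.46, 1.392, 0.635] F [-0.1, -0.7, -1.3] w 0.0341
t 23.7 p [0.4209, -0.438, 0.0688] xyaw 57.64 z [0.465, 0.732, -0.499] j [1.466, 0.971, -0.574, 1.411, -0.46, 1.392, 0.635] F [0.0, -0.1, -1.1] w 0.0344
grasp in rest [-0.10937991 -0.00018879  0.04345339]
```

View pics/s15c.png

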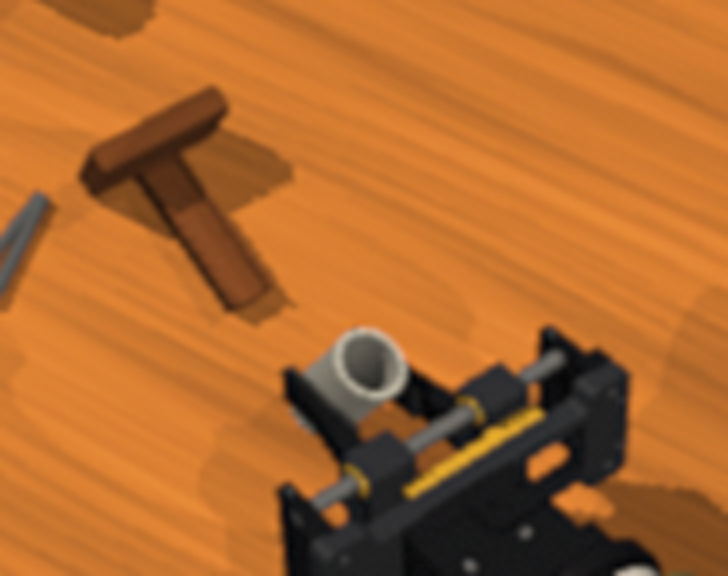

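Request:
arm_command(
  commands=[
    [30, [-0.0005, 0, 0.0003], [0, 0, 0]],
    [30, [-0.001, 0, 0.0006], [0, 0, 0]],
    [30, [-0.0015, 0, 0.0009], [0, 0, 0]],
    [30, [-0.0017, 0, 0.001], [0, 0, 0]],
    [30, [-0.0017, 0, 0.001], [0, 0, 0]],
    [30, [-0.0017, 0, 0.001], [0, 0, 0]],
    [30, [-0.0017, 0, 0.001], [0, 0, 0]],
    [30, [-0.0017, 0, 0.001], [0, 0, 0]],
    [30, [-0.0017, 0, 0.001], [0, 0, 0]],
    [30, [-0.0017, 0, 0.001], [0, 0, 0]],
  ],
)

```text
time: 24.58
ee_pos: [0.4209, -0.4379, 0.0666]
eef_rot: [0.759, 0.417, 0.439, -0.241]
ft_force: [-0.3, -0.2, -1.0]
width: 0.034
```

Request:
arm_command(
  commands=[
    [30, [-0.0005, 0, 0.0003], [0, 0, 0]],
    [30, [-0.001, 0, 0.0006], [0, 0, 0]],
    [30, [-0.0015, 0, 0.0009], [0, 0, 0]],
    [30, [-0.0017, 0, 0.001], [0, 0, 0]],
    [30, [-0.0017, 0, 0.001], [0, 0, 0]],
    [30, [-0.0017, 0, 0.001], [0, 0, 0]],
    [30, [-0.0017, 0, 0.001], [0, 0, 0]],
    [30, [-0.0017, 0, 0.001], [0, 0, 0]],
    [30, [-0.0017, 0, 0.001], [0, 0, 0]],
    [30, [-0.0017, 0, 0.001], [0, 0, 0]],
  ],
)

```text
time: 25.42
ee_pos: [0.4209, -0.4381, 0.0663]
eef_rot: [0.758, 0.417, 0.439, -0.241]
ft_force: [-5.4, -0.9, 10.2]
width: 0.0343
```

Request:
arm_command(
  commands=[
    [30, [0.0009, 0, -0.0005], [0, 0, 0]],
    [30, [0.0009, 0, -0.0005], [0, 0, 0]],
    [45, [0.0009, 0, -0.0005], [0, 0, 0]],
    [60, [0.0009, 0, -0.0005], [0, 0, 0]],
    [80, [0.0009, 0, -0.0005], [0, 0, 0]],
    [80, [0.0009, 0, -0.0005], [0, 0, 0]],
    [80, [0.0009, 0, -0.0005], [0, 0, 0]],
    [80, [0.0009, 0, -0.005], [0, 0, 0]],
    [80, [0.0009, 0, -0.02], [0, 0, 0]],
    [80, [0.0009, 0, -0.04], [0, 0, 0]],
  ],
)

```text
time: 26.25
ee_pos: [0.4027, -0.4658, 0.0853]
eef_rot: [0.758, 0.417, 0.439, -0.242]
ft_force: [0.6, -1.6, 0.4]
width: 0.0685
```

```bash
python3 - <<'E'
from h import *
st();snap('wrist','w16.png');st()
E
```

```text
t 26.25 p [0.4027, -0.4658, 0.0853] xyaw 57.61 z [0.463, 0.734, -0.498] j [1.484, 0.973, -0.562, 1.351, -0.449, 1.465, 0.628] F [0.6, -1.6, 0.4] w 0.0685
t 26.3 p [0.4004, -0.4708, 0.0872] xyaw 57.56 z [0.466, 0.729, -0.501] j [1.487, 0.971, -0.559, 1.345, -0.449, 1.468, 0.627] F [-1.9, -3.3, 1.2] w 0.0689
```

View pics/w16.png

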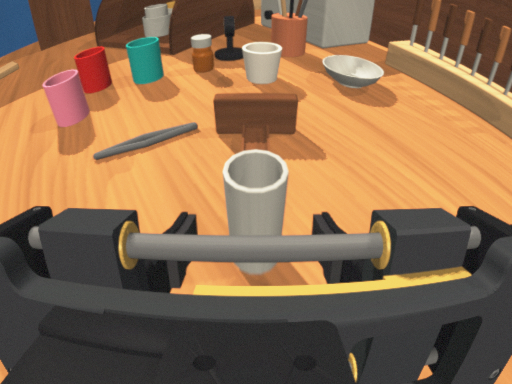

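```bash
python3 - <<'E'
from h import *
c=rest([-.1094,0,0]);print('cup',c)
y=CAB[2];hov=c+[-.035*np.cos(y),-.035*np.sin(y),.25]
s=read_state();p=np.array(s['ee_pos']);q=R.from_quat(s['eef_rot'])
print(hov)
plan(p-.06*q.apply([0,0,1])); plan([*(p-.06*q.apply([0,0,1])+[0,0,.13])])
plan(hov,down(y))
E
```

```text
cup [ 0.44448055 -0.40066948  0.        ]
[ 0.41309544 -0.4161606   0.25      ]
shift [0.0, 0.0, -0.06] turn [0.0, 0.0, 0.0] d 0.06 deg 0.0
shift [0.1125, 0.0002, -0.1252] turn [0.0, 0.0, 0.0] d 0.168 deg 0.0
shift [0.1674, -0.0185, -0.0359] turn [-0.2829, -1.0193, 0.4935] d 0.172 deg 66.9
```

Request:
arm_command(
  commands=[
    [80, [0, 0, -0.03], [0, 0, 0]],
    [80, [0, 0, -0.055], [0, 0, 0]],
    [80, [0.035, 0, -0.075], [0, 0, 0]],
    [80, [0.07, 0, -0.09], [-0.03, -0.11, 0.05]],
    [80, [0.105, 0, -0.1], [-0.06, -0.21, 0.1]],
    [80, [0.14, -0.005, -0.1], [-0.09, -0.31, 0.15]],
    [80, [0.155, -0.01, -0.08], [-0.12, -0.42, 0.2]],
    [80, [0.167, -0.018, -0.06], [-0.15, -0.53, 0.25]],
    [80, [0.167, -0.018, -0.036], [-0.18, -0.64, 0.3]],
    [80, [0.167, -0.018, -0.036], [-0.21, -0.75, 0.36]],
  ],
)

```text
time: 27.13
ee_pos: [0.417, -0.409, 0.2486]
eef_rot: [0.946, 0.292, 0.124, -0.066]
ft_force: [-0.2, 0.9, -1.1]
width: 0.0699
```

```bash
python3 - <<'E'
from h import *
st();plan([.413,-.416,.25],down(CAB[2]))
E
```

```text
t 27.13 p [0.417, -0.409, 0.2486] xyaw 33.85 z [0.195, 0.197, -0.961] j [1.22, 0.328, -0.474, 1.613, -0.141, 1.235, -0.157] F [-0.2, 0.9, -1.1] w 0.0699
shift [-0.0066, 0.0034, -0.0036] turn [-0.0726, -0.2717, 0.139] d 0.008 deg 18.0
```

Request:
arm_command(
  commands=[
    [65, [-0.003, 0.002, -0.002], [-0.03, -0.1, 0.05]],
    [65, [-0.0066, 0.0034, -0.0036], [-0.06, -0.2, 0.1]],
    [65, [-0.0066, 0.0034, -0.0036], [-0.0726, -0.2717, 0.139]],
    [65, [-0.0066, 0.0034, -0.0036], [-0.0726, -0.2717, 0.139]],
    [65, [-0.0066, 0.0034, -0.0036], [-0.0726, -0.2717, 0.139]],
    [65, [-0.0066, 0.0034, -0.0036], [-0.0726, -0.2717, 0.139]],
    [65, [-0.0066, 0.0034, -0.0036], [-0.0726, -0.2717, 0.139]],
    [65, [-0.0066, 0.0034, -0.0036], [-0.0726, -0.2717, 0.139]],
    [65, [-0.0066, 0.0034, -0.0036], [-0.0726, -0.2717, 0.139]],
    [65, [-0.0066, 0.0034, -0.0036], [-0.0726, -0.2717, 0.139]],
  ],
)

```text
time: 27.97
ee_pos: [0.4107, -0.4206, 0.2493]
eef_rot: [0.974, 0.226, 0.001, -0.002]
ft_force: [0.4, 0.0, -0.0]
width: 0.0564
```

```bash
python3 - <<'E'
from rim import *
st();snap('wrist','w17.png')
x,y=.4445,-.4007
overlay('w17',[(x,y,.084,.018),(x,y,.084,.015),(x,y,0,.018)],(170,60,340,230),4,'o17.png')
plan([x,y,.135],down(CAB[2]))
E
```

```text
t 27.97 p [0.4107, -0.4206, 0.2493] xyaw 26.09 z [0.002, 0.005, -1.0] j [1.064, 0.31, -0.415, 1.602, 0.124, 1.259, -0.487] F [0.4, 0.0, -0.0] w 0.0564
shift [0.0385, -0.0026, 0.1146] turn [-0.0036, -0.0036, -0.0028] d 0.121 deg 0.3
```

View pics/o17.png

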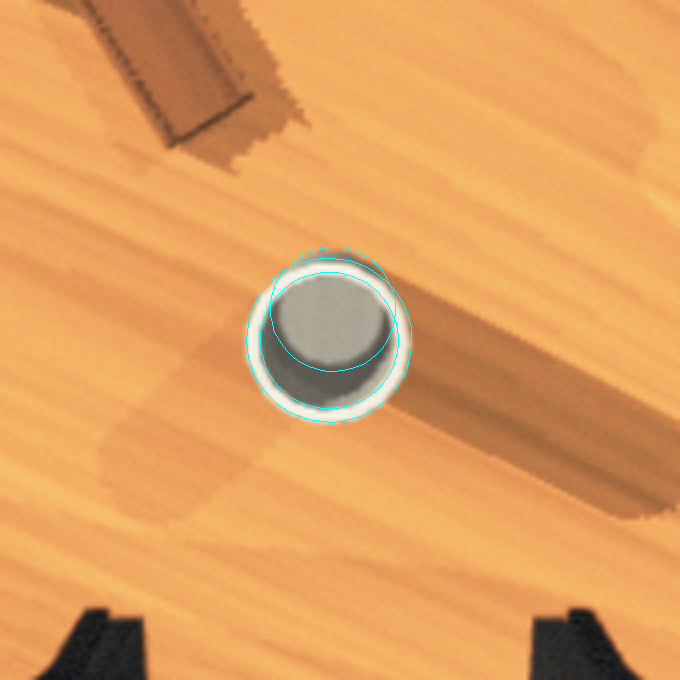

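Request:
arm_command(
  commands=[
    [65, [0.0385, -0.0026, 0.01], [0, 0, 0]],
    [65, [0.0385, -0.0026, 0.03], [0, 0, 0]],
    [65, [0.0385, -0.0026, 0.06], [0, 0, 0]],
    [65, [0.0385, -0.0026, 0.09], [0, 0, 0]],
    [65, [0.0385, -0.0026, 0.11], [0, 0, 0]],
    [65, [0.0385, -0.0026, 0.1145], [0, 0, 0]],
    [65, [0.0385, -0.0026, 0.1145], [0, 0, 0]],
    [65, [0.0385, -0.0026, 0.1145], [0, 0, 0]],
    [40, [0.0385, -0.0026, 0.1145], [0, 0, 0]],
    [30, [0.0385, -0.0026, 0.1145], [0, 0, 0]],
  ],
)

```text
time: 28.85
ee_pos: [0.4454, -0.401, 0.1368]
eef_rot: [0.974, 0.226, 0.002, -0.001]
ft_force: [0.1, -0.3, 0.4]
width: 0.0494
```

Request:
arm_command(
  commands=[
    [30, [0, 0, 0], [0, 0, 0]],
    [30, [0, 0, 0], [0, 0, 0]],
    [30, [0, 0, 0], [0, 0, 0]],
    [30, [0, 0, 0], [0, 0, 0]],
    [30, [0, 0, 0], [0, 0, 0]],
    [30, [0, 0, 0], [0, 0, 0]],
    [30, [0, 0, 0], [0, 0, 0]],
    [30, [0, 0, 0], [0, 0, 0]],
    [30, [0, 0, -0.01], [0, 0, 0]],
    [30, [0, 0, -0.02], [0, 0, 0]],
  ],
  squeeze=30,
)

```text
time: 29.68
ee_pos: [0.4443, -0.4001, 0.1551]
eef_rot: [0.974, 0.226, 0.001, -0.003]
ft_force: [0.6, -0.2, -0.3]
width: 0.0355
```

```bash
python3 - <<'E'
from h import *
st();snap('wrist','w18.png');st()
E
```

```text
t 29.68 p [0.4443, -0.4001, 0.1551] xyaw 26.15 z [0.0, 0.006, -1.0] j [0.996, 0.42, -0.418, 1.671, 0.182, 1.093, -0.589] F [0.6, -0.2, -0.3] w 0.0355
t 29.73 p [0.4454, -0.4008, 0.1579] xyaw 26.15 z [0.003, 0.003, -1.0] j [0.996, 0.418, -0.419, 1.668, 0.182, 1.094, -0.589] F [1.1, -1.1, 1.4] w 0.0355
```

View pics/w18.png

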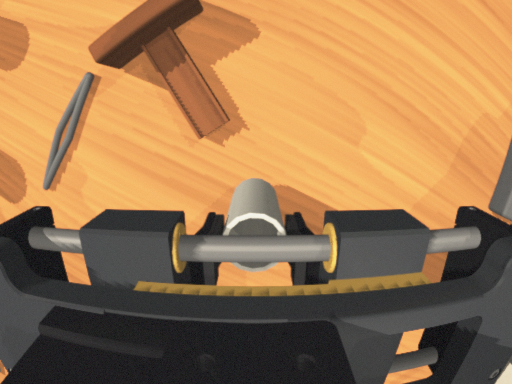

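```bash
python3 - <<'E'
from h import *
plan([.50,-.10,.35],down(CAB[2]))
plan([.445,-.40,.35],down(CAB[2]))
E
```

```text
shift [0.1824, -0.2463, -0.191] turn [-0.0015, -0.004, -0.0021] d 0.361 deg 0.3
shift [0.0008, -0.0012, -0.1921] turn [-0.0015, -0.004, -0.0021] d 0.192 deg 0.3
```

Request:
arm_command(
  commands=[
    [30, [0, 0, -0.04], [0, 0, 0]],
    [30, [0, 0, -0.08], [0, 0, 0]],
    [30, [0.006, -0.008, -0.12], [0, 0, 0]],
    [30, [0.02, -0.027, -0.15], [0, 0, 0]],
    [30, [0.04, -0.054, -0.175], [0, 0, 0]],
    [30, [0.063, -0.085, -0.19], [0, 0, 0]],
    [30, [0.087, -0.118, -0.19], [0, 0, 0]],
    [30, [0.11, -0.149, -0.19], [0, 0, 0]],
    [30, [0.134, -0.181, -0.19], [0, 0, 0]],
    [30, [0.158, -0.213, -0.19], [0, 0, 0]],
  ],
)

```text
time: 30.57
ee_pos: [0.4923, -0.1385, 0.347]
eef_rot: [0.974, 0.226, 0.001, -0.001]
ft_force: [1.3, -0.1, -1.1]
width: 0.0352
```

```bash
python3 - <<'E'
from h import *
st();plan([.5641,.2267,.35],down(CAB[2]))
E
```

```text
t 30.57 p [0.4923, -0.1385, 0.347] xyaw 26.14 z [0.002, 0.003, -1.0] j [0.773, 0.097, -0.621, 1.644, 0.054, 1.417, -0.969] F [1.3, -0.1, -1.1] w 0.0352
shift [0.2254, -0.2962, -0.0016] turn [-0.0021, -0.0034, -0.0023] d 0.372 deg 0.3
```

Request:
arm_command(
  commands=[
    [30, [0.024, -0.031, 0], [0, 0, 0]],
    [30, [0.048, -0.063, 0], [0, 0, 0]],
    [30, [0.072, -0.095, 0], [0, 0, 0]],
    [30, [0.096, -0.126, 0], [0, 0, 0]],
    [30, [0.12, -0.158, 0], [0, 0, 0]],
    [30, [0.144, -0.189, 0], [0, 0, 0]],
    [30, [0.168, -0.221, 0], [0, 0, 0]],
    [30, [0.19, -0.25, 0], [0, 0, 0]],
    [30, [0.21, -0.277, 0], [0, 0, 0]],
    [30, [0.225, -0.296, 0], [0, 0, 0]],
  ],
)

```text
time: 31.4
ee_pos: [0.5634, 0.2278, 0.3484]
eef_rot: [0.974, 0.227, 0.001, -0.003]
ft_force: [-0.1, -0.5, -0.3]
width: 0.0356
```

```bash
python3 - <<'E'
from h import *
st();plan([.5641,.2267,.27],down(CAB[2]))
E
```

```text
t 31.4 p [0.5634, 0.2278, 0.3484] xyaw 26.29 z [0.001, 0.005, -1.0] j [0.177, 0.381, -0.842, 1.389, 0.279, 1.49, -1.762] F [-0.1, -0.5, -0.3] w 0.0356
shift [-0.0001, 0.0017, 0.0784] turn [-0.0043, -0.0037, 0.0004] d 0.078 deg 0.3
```

Request:
arm_command(
  commands=[
    [30, [0, 0.0012, 0.02], [-0.003, 0, 0]],
    [30, [0, 0.0012, 0.04], [-0.003, 0, 0]],
    [30, [0, 0.0012, 0.06], [-0.003, 0, 0]],
    [30, [0, 0.0012, 0.08], [-0.003, 0, 0]],
    [30, [0, 0.0012, 0.08], [-0.003, 0, 0]],
    [30, [0, 0.0012, 0.08], [-0.003, 0, 0]],
    [30, [0, 0.0012, 0.08], [-0.003, 0, 0]],
    [30, [0, 0.0012, 0.08], [-0.003, 0, 0]],
    [30, [0, 0.0012, 0.08], [-0.003, 0, 0]],
    [30, [0, 0.0012, 0.08], [-0.003, 0, 0]],
  ],
)

```text
time: 32.23
ee_pos: [0.5649, 0.2238, 0.269]
eef_rot: [0.974, 0.226, 0.002, -0.001]
ft_force: [0.2, 0.2, -0.8]
width: 0.0356
```

```bash
python3 - <<'E'
from rim import *
st();snap('wrist','w19.png');st()
x,y=.5641,.2267;d=json.load(open('pics/w19.json'));px,py,pz=d['ee_pos']
overlay('w19',[(x,y,.063,.0365),(x,y,.086,.0275),(x,y,.086,.0245),(px,py,pz-.051,.018),(px,py,pz-.135,.018)],(170,120,350,300),4,'o19.png')
plan([x,y,.164],down(CAB[2]))
E
```

```text
t 32.23 p [0.5649, 0.2238, 0.269] xyaw 26.14 z [0.004, 0.002, -1.0] j [0.181, 0.421, -0.824, 1.512, 0.314, 1.341, -1.784] F [0.2, 0.2, -0.8] w 0.0356
t 32.28 p [0.5648, 0.2237, 0.2687] xyaw 26.14 z [0.004, 0.002, -1.0] j [0.181, 0.421, -0.824, 1.512, 0.314, 1.341, -1.785] F [-0.1, 0.6, 0.0] w 0.0354
shift [0.0003, -0.0029, 0.1047] turn [-0.0001, -0.0041, -0.0023] d 0.105 deg 0.3
```

View pics/o19.png

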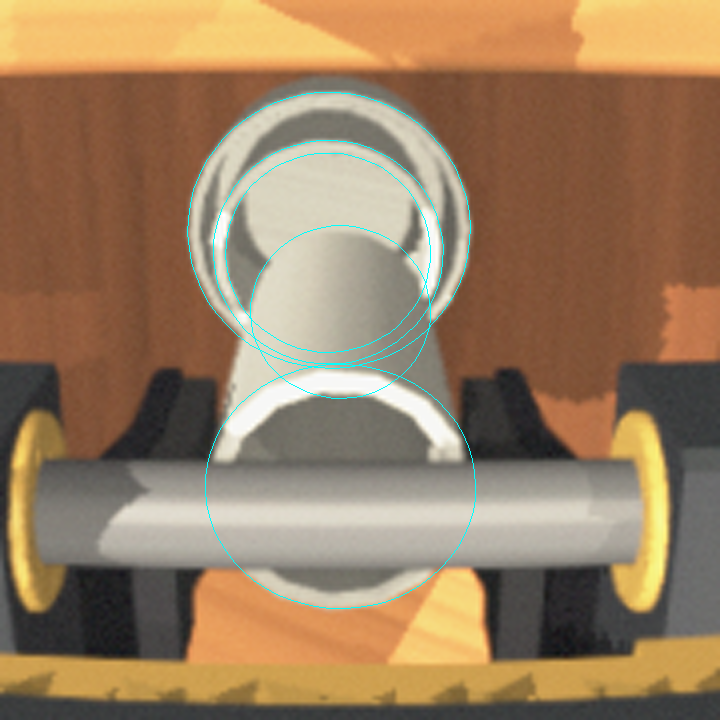

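Request:
arm_command(
  commands=[
    [30, [0, -0.0028, 0.0], [0, -0.003, 0]],
    [30, [0, -0.0028, 0.01], [0, -0.003, 0]],
    [30, [0, -0.0028, 0.03], [0, -0.003, 0]],
    [30, [0, -0.0028, 0.05], [0, -0.003, 0]],
    [30, [0, -0.0028, 0.065], [0, -0.003, 0]],
    [30, [0, -0.0028, 0.08], [0, -0.003, 0]],
    [30, [0, -0.0028, 0.09], [0, -0.003, 0]],
    [30, [0, -0.0028, 0.1], [0, -0.003, 0]],
    [30, [0, -0.0028, 0.104], [0, -0.003, 0]],
    [30, [0, -0.0028, 0.104], [0, -0.003, 0]],
  ],
)

```text
time: 33.12
ee_pos: [0.5633, 0.2262, 0.1631]
eef_rot: [0.974, 0.226, -0.001, -0.0]
ft_force: [-0.5, 0.6, -0.3]
width: 0.0354
```

```bash
python3 - <<'E'
from h import *
st();snap('wrist','w20.png');st()
E
```

```text
t 33.12 p [0.5633, 0.2262, 0.1631] xyaw 26.15 z [-0.001, 0.0, -1.0] j [0.149, 0.517, -0.785, 1.626, 0.39, 1.163, -1.843] F [-0.5, 0.6, -0.3] w 0.0354
t 33.17 p [0.5636, 0.2264, 0.164] xyaw 26.15 z [-0.0, 0.0, -1.0] j [0.149, 0.516, -0.785, 1.625, 0.389, 1.164, -1.842] F [0.4, -0.0, -0.1] w 0.0355
```

View pics/w20.png

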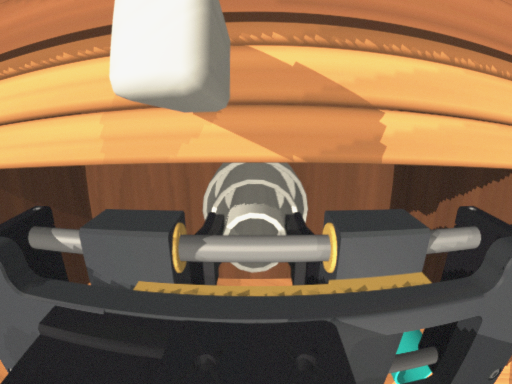

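Request:
arm_command(
  commands=[
    [30, [0, 0, 0.002], [0, 0, 0]],
    [30, [0, 0, 0.002], [0, 0, 0]],
    [45, [0, 0, 0.002], [0, 0, 0]],
    [60, [0, 0, 0.002], [0, 0, 0]],
    [65, [0, 0, 0.002], [0, 0, 0]],
    [65, [0, 0, 0.002], [0, 0, 0]],
    [65, [0, 0, -0.03], [0, 0, 0]],
    [65, [0, 0, -0.07], [0, 0, 0]],
    [65, [0, 0, -0.11], [0, 0, 0]],
    [65, [0, 0, -0.15], [0, 0, 0]],
  ],
)

```text
time: 34.0
ee_pos: [0.5633, 0.2263, 0.316]
eef_rot: [0.974, 0.226, 0.0, -0.0]
ft_force: [1.1, -0.2, 0.2]
width: 0.0563
```

Request:
arm_command(
  commands=[
    [65, [0, 0, 0], [0, 0, 0]],
    [65, [0, 0, 0], [0, 0, 0]],
    [65, [0, 0, 0], [0, 0, 0]],
    [65, [0, 0, 0], [0, 0, 0]],
    [65, [0, 0, 0], [0, 0, 0]],
    [65, [0, 0, 0], [0, 0, 0]],
    [65, [0, 0, 0], [0, 0, 0]],
    [65, [0, 0, 0], [0, 0, 0]],
    [65, [0, 0, 0], [0, 0, 0]],
    [65, [0, 0, 0], [0, 0, 0]],
  ],
)

```text
time: 34.83
ee_pos: [0.5637, 0.2263, 0.3139]
eef_rot: [0.974, 0.226, -0.0, -0.0]
ft_force: [0.8, 0.4, 0.6]
width: 0.0567
```

```bash
python3 - <<'E'
from rim import *
st();snap('wrist','w21.png');st()
x,y=.5641,.2267
overlay('w21',[(x,y,.063,.0365),(x,y,.086,.0275),(x,y,.109,.018)],(170,90,350,240),4,'o21.png')
E
python3 arc.py 95.2 1
```

```text
t 34.83 p [0.5637, 0.2263, 0.3139] xyaw 26.15 z [-0.0, 0.0, -1.0] j [0.178, 0.397, -0.835, 1.444, 0.293, 1.429, -1.773] F [0.8, 0.4, 0.6] w 0.0567
t 34.88 p [0.5637, 0.2263, 0.314] xyaw 26.15 z [-0.0, 0.0, -1.0] j [0.178, 0.397, -0.835, 1.444, 0.293, 1.429, -1.773] F [0.3, 0.1, 0.0] w 0.057
t 34.88 p [0.5637, 0.2263, 0.314] xyaw 26.15 z [-0.0, 0.0, -1.0] j [0.178, 0.397, -0.835, 1.444, 0.293, 1.429, -1.773] F [0.3, 0.1, 0.0] w 0.057
grasp cab [-0.0701 -0.0153  0.263 ] r 0.2577 th 74.22
[0.0934, -0.0002, -0.0086]
```

View pics/o21.png

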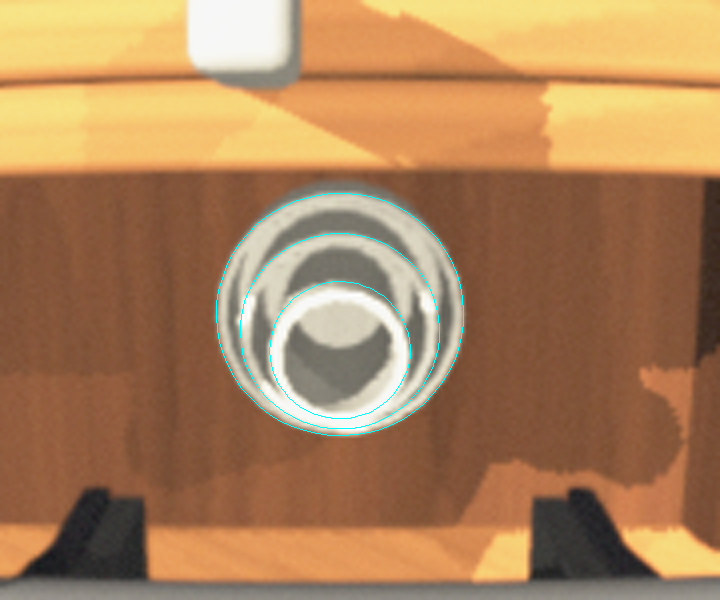

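```bash
python3 - <<'E'
from rim import *
from fit import cyl
for a in(93,95.2,96): print(a,proj('w21',cab([cyl(.195,a,.009),cyl(.195,a,-.009),cyl(.195,a-4,.009),cyl(.195,a-4,-.009)])).round(1).tolist())
im=cv2.imread('pics/w21.png')[50:130,180:280];cv2.imwrite('pics/o22.png',cv2.resize(im,None,fx=6,fy=6,interpolation=cv2.INTER_CUBIC))
plan(cab([.0165,.001,.30]),down(CAB[2]));plan(cab([.0165,.001,.247]),down(CAB[2]))
E
```

```text
93 [[217.0, 92.5], [244.5, 92.0], [217.2, 113.0], [244.5, 112.6]]
95.2 [[217.1, 81.5], [244.5, 80.9], [217.1, 101.7], [244.5, 101.2]]
96 [[217.1, 77.5], [244.5, 76.9], [217.0, 97.6], [244.5, 97.1]]
shift [0.0865, -0.0165, 0.014] turn [-0.0004, -0.0002, -0.0021] d 0.089 deg 0.1
shift [0.0865, -0.0165, 0.067] turn [-0.0004, -0.0002, -0.0021] d 0.111 deg 0.1
```

View pics/o22.png

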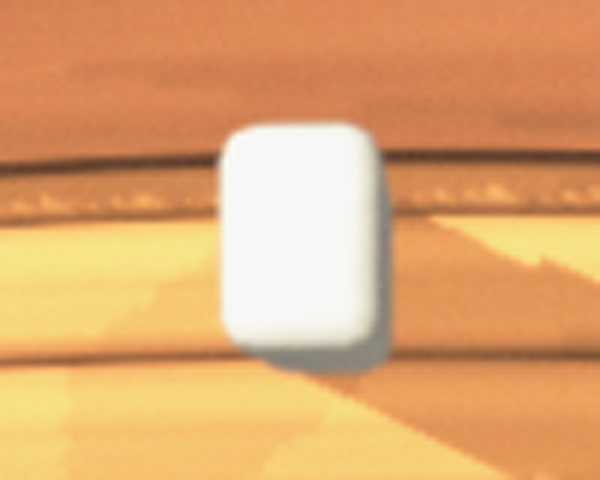

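Request:
arm_command(
  commands=[
    [65, [0.03, -0.006, 0.0], [0, 0, 0]],
    [65, [0.06, -0.012, 0.0], [0, 0, 0]],
    [65, [0.0825, -0.0168, 0.01], [0, 0, 0]],
    [65, [0.0825, -0.0168, 0.015], [0, 0, 0]],
    [65, [0.0825, -0.0168, 0.03], [0, 0, 0]],
    [65, [0.0825, -0.0168, 0.05], [0, 0, 0]],
    [65, [0.0825, -0.0168, 0.066], [0, 0, 0]],
    [65, [0.0825, -0.0168, 0.066], [0, 0, 0]],
    [40, [0.0825, -0.0168, 0.066], [0, 0, 0]],
    [30, [0.0825, -0.0168, 0.066], [0, 0, 0]],
  ],
)

```text
time: 35.72
ee_pos: [0.6305, 0.2778, 0.2494]
eef_rot: [0.974, 0.226, 0.001, -0.0]
ft_force: [0.1, -1.4, 1.2]
width: 0.0497
```

Request:
arm_command(
  commands=[
    [10, [0, 0, 0], [0, 0, 0]],
    [10, [0, 0, 0], [0, 0, 0]],
    [10, [0, 0, 0], [0, 0, 0]],
    [10, [0, 0, 0], [0, 0, 0]],
    [10, [0, 0, 0], [0, 0, 0]],
    [10, [0, 0, 0], [0, 0, 0]],
    [10, [0, 0, 0], [0, 0, 0]],
    [10, [0, 0, 0], [0, 0, 0]],
    [10, [0, 0, 0], [0, 0, 0]],
    [10, [0, 0, 0], [0, 0, 0]],
  ],
)

```text
time: 36.55
ee_pos: [0.6306, 0.2774, 0.2483]
eef_rot: [0.974, 0.226, 0.0, 0.0]
ft_force: [0.5, -3.4, 3.9]
width: 0.0179
```

```bash
python3 arc.py 15 20
```

```text
t 36.55 p [0.6306, 0.2774, 0.2483] xyaw 26.12 z [0.001, 0.0, -1.0] j [0.023, 0.615, -0.778, 1.295, 0.424, 1.397, -1.847] F [0.5, -3.4, 3.9] w 0.0179
grasp cab [0.0126 0.0008 0.1973] r 0.1827 th 93.94
[-0.0126, 0.0, -0.0004]
[-0.0252, 0.0001, -0.0]
[-0.0377, 0.0001, 0.0013]
[-0.0501, 0.0001, 0.0034]
[-0.0623, 0.0002, 0.0064]
[-0.0743, 0.0002, 0.0103]
[-0.086, 0.0002, 0.0149]
[-0.0973, 0.0002, 0.0204]
[-0.1083, 0.0003, 0.0266]
[-0.1188, 0.0003, 0.0335]
[-0.1288, 0.0003, 0.0412]
[-0.1382, 0.0003, 0.0495]
[-0.1471, 0.0004, 0.0585]
[-0.1553, 0.0004, 0.068]
[-0.1628, 0.0004, 0.0781]
[-0.1696, 0.0004, 0.0887]
[-0.1757, 0.0004, 0.0997]
[-0.181, 0.0004, 0.1111]
[-0.1855, 0.0005, 0.1229]
[-0.1892, 0.0005, 0.1349]
```

Request:
arm_command(
  commands=[
    [10, [-0.0126, 0, -0.0004], [0, 0, 0]],
    [10, [-0.0252, 0, 0], [0, 0, 0]],
    [10, [-0.0377, 0, 0.0013], [0, 0, 0]],
    [10, [-0.05, 0, 0.0034], [0, 0, 0]],
    [10, [-0.0623, 0, 0.0064], [0, 0, 0]],
    [10, [-0.0743, 0, 0.0103], [0, 0, 0]],
    [10, [-0.086, 0, 0.0149], [0, 0, 0]],
    [10, [-0.0973, 0, 0.0204], [0, 0, 0]],
    [10, [-0.1083, 0, 0.0266], [0, 0, 0]],
    [10, [-0.1188, 0, 0.0335], [0, 0, 0]],
  ],
)

```text
time: 37.38
ee_pos: [0.5247, 0.2254, 0.2152]
eef_rot: [0.974, 0.226, 0.002, -0.0]
ft_force: [7.0, 0.2, 0.7]
width: 0.0176
```

```bash
python3 arc.py 15 9
```

```text
t 37.38 p [0.5247, 0.2254, 0.2152] xyaw 26.12 z [0.004, 0.002, -1.0] j [0.209, 0.39, -0.85, 1.674, 0.31, 1.214, -1.827] F [7.0, 0.2, 0.7] w 0.0176
grasp cab [-0.1051  0.0011  0.1642] r 0.1825 th 54.83
[-0.0112, 0.0, 0.0085]
[-0.0218, 0.0001, 0.0179]
[-0.0316, 0.0001, 0.028]
[-0.0406, 0.0001, 0.0388]
[-0.0487, 0.0001, 0.0504]
[-0.0559, 0.0001, 0.0625]
[-0.0622, 0.0002, 0.0751]
[-0.0674, 0.0002, 0.0882]
[-0.0716, 0.0002, 0.1016]
```

Request:
arm_command(
  commands=[
    [10, [-0.0112, 0, 0.0085], [0, 0, 0]],
    [10, [-0.0218, 0, 0.0179], [0, 0, 0]],
    [10, [-0.0316, 0, 0.028], [0, 0, 0]],
    [10, [-0.0406, 0, 0.0388], [0, 0, 0]],
    [10, [-0.0487, 0, 0.0504], [0, 0, 0]],
    [10, [-0.0559, 0, 0.0625], [0, 0, 0]],
    [10, [-0.0622, 0, 0.0751], [0, 0, 0]],
    [10, [-0.0674, 0, 0.0882], [0, 0, 0]],
    [10, [-0.0716, 0, 0.1016], [0, 0, 0]],
    [10, [-0.072, 0, 0.106], [0, 0, 0]],
  ],
)

```text
time: 38.22
ee_pos: [0.4603, 0.1938, 0.1095]
eef_rot: [0.974, 0.226, 0.002, 0.0]
ft_force: [-5.3, -7.5, 43.9]
width: 0.0179
```

```bash
python3 arc.py 15 1
```

```text
t 38.22 p [0.4603, 0.1938, 0.1095] xyaw 26.12 z [0.004, 0.001, -1.0] j [0.251, 0.37, -0.84, 1.948, 0.336, 0.963, -1.865] F [-5.3, -7.5, 43.9] w 0.0179
grasp cab [-0.1769  0.0012  0.0585] r 0.1822 th 13.81
[0.001, 0.0, -0.0037]
```

Request:
arm_command(
  commands=[
    [10, [0, 0, -0.002], [0, 0, 0]],
    [10, [0, 0, -0.003], [0, 0, 0]],
    [10, [0, 0, -0.003], [0, 0, 0]],
    [30, [0, 0, -0.003], [0, 0, 0]],
    [50, [0, 0, -0.003], [0, 0, 0]],
    [65, [0, 0, -0.003], [0, 0, 0]],
    [65, [0, 0, -0.003], [0, 0, 0]],
    [65, [0, 0, -0.003], [0, 0, 0]],
    [65, [0, 0, -0.003], [0, 0, 0]],
    [65, [0, 0, -0.003], [0, 0, 0]],
  ],
)

```text
time: 39.05
ee_pos: [0.4589, 0.1938, 0.1115]
eef_rot: [0.974, 0.226, -0.0, -0.0]
ft_force: [-0.6, 0.5, 0.0]
width: 0.0536
```

Request:
arm_command(
  commands=[
    [65, [0, 0, -0.02], [0, 0, 0]],
    [65, [0, 0, -0.06], [0, 0, 0]],
    [65, [-0.01, 0, -0.1], [0, 0, 0]],
    [65, [-0.03, 0, -0.14], [0, 0, 0]],
    [65, [-0.03, 0, -0.17], [0, 0, 0]],
    [65, [-0.03, 0, -0.17], [0, 0, 0]],
    [65, [-0.03, 0, -0.17], [0, 0, 0]],
    [65, [-0.03, 0, -0.17], [0, 0, 0]],
    [65, [-0.03, 0, -0.17], [0, 0, 0]],
    [65, [-0.03, 0, -0.17], [0, 0, 0]],
  ],
)

```text
time: 39.88
ee_pos: [0.4317, 0.1803, 0.2803]
eef_rot: [0.974, 0.226, -0.001, -0.0]
ft_force: [0.5, -0.1, -0.6]
width: 0.0571
```

```bash
python3 - <<'E'
from rim import *
from fit import cyl
st();snap('wrist','w23.png');st()
im=cv2.imread('pics/w23.png');big=cv2.resize(im[60:190,100:400],None,fx=2.6,fy=2.6,interpolation=cv2.INTER_CUBIC)
A=[cab([cyl(.195,15+b,y) for y in(-.009,.009)]) for b in(-4,4)]+[cab([cyl(.147,3,y) for y in(-.14,.14)]),cab([[-.155,-.15,.015],[-.155,.15,.015]])]
for P in A: cv2.polylines(big,[((proj('w23',P)-[100,60]+.5)*2.6).round().astype(int)],False,(255,255,0),1)
cv2.imwrite('pics/o23.png',big)
E
```

```text
t 39.88 p [0.4317, 0.1803, 0.2803] xyaw 26.16 z [-0.002, 0.0, -1.0] j [0.426, 0.054, -0.929, 1.834, 0.043, 1.277, -1.629] F [0.5, -0.1, -0.6] w 0.0571
t 39.93 p [0.4318, 0.1804, 0.2804] xyaw 26.17 z [-0.002, 0.001, -1.0] j [0.426, 0.054, -0.929, 1.834, 0.043, 1.277, -1.629] F [-0.5, -0.2, -0.3] w 0.0565
```

View pics/o23.png

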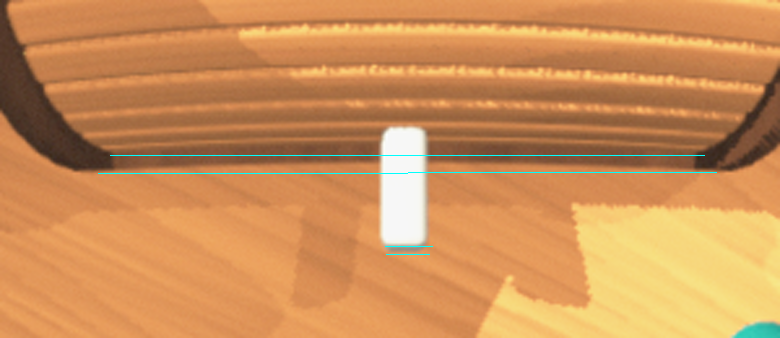

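```bash
python3 - <<'E'
from rim import *
from fit import cyl
im=cv2.imread('pics/w23.png');x0,y0=230,100
big=cv2.resize(im[y0:y0+65,x0:x0+60],None,fx=9,fy=9,interpolation=cv2.INTER_CUBIC)
for a,col in((0,(255,255,0)),(.03,(0,0,255))):
    ad=np.degrees(a)
    for P in [cab([cyl(.195,15+ad+b,y) for y in(-.009,.009)]) for b in(-3.8,3.8)]: cv2.polylines(big,[((proj('w23',P)-[x0,y0]+.5)*9).round().astype(int)],False,col,1)
cv2.imwrite('pics/o24.png',big)
E
```

```text
(no output)
```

View pics/o24.png

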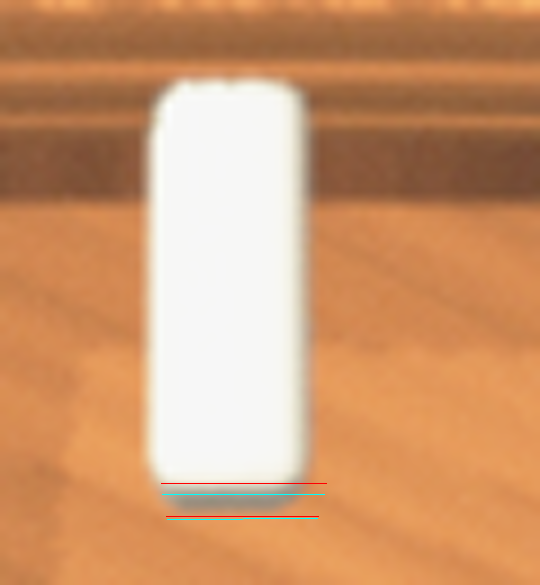

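```bash
python3 - <<'E'
from h import *
plan(cab([-.1686,.001,.149]),down(CAB[2]))
E
```

```text
shift [0.0403, 0.001, 0.1313] turn [-0.0015, 0.0017, -0.0018] d 0.137 deg 0.2
```

Request:
arm_command(
  commands=[
    [0, [0.02, 0.001, 0.0], [0, 0, 0]],
    [0, [0.04, 0.001, 0.0], [0, 0, 0]],
    [0, [0.04, 0.001, 0.0], [0, 0, 0]],
    [0, [0.04, 0.001, 0.02], [0, 0, 0]],
    [0, [0.04, 0.001, 0.04], [0, 0, 0]],
    [0, [0.04, 0.001, 0.06], [0, 0, 0]],
    [0, [0.04, 0.001, 0.08], [0, 0, 0]],
    [0, [0.04, 0.001, 0.1], [0, 0, 0]],
    [0, [0.04, 0.001, 0.12], [0, 0, 0]],
    [0, [0.04, 0.001, 0.12], [0, 0, 0]],
  ],
  squeeze=10,
)

```text
time: 40.77
ee_pos: [0.4662, 0.1962, 0.1576]
eef_rot: [0.974, 0.226, -0.003, -0.0]
ft_force: [0.1, -0.0, -0.4]
width: 0.0027
```

Request:
arm_command(
  commands=[
    [0, [0, 0, 0.002], [0, 0, 0]],
    [0, [0, 0, 0.004], [0, 0, 0]],
    [0, [0, 0, 0.006], [0, 0, 0]],
    [0, [0, 0, 0.008], [0, 0, 0]],
    [0, [0, 0, 0.01], [0, 0, 0]],
    [0, [0, 0, 0.011], [0, 0, 0]],
    [0, [0, 0, 0.012], [0, 0, 0]],
    [0, [0, 0, 0.012], [0, 0, 0]],
    [0, [0, 0, 0.012], [0, 0, 0]],
    [0, [0, 0, 0.012], [0, 0, 0]],
  ],
)

```text
time: 41.6
ee_pos: [0.4685, 0.1972, 0.1496]
eef_rot: [0.974, 0.226, 0.0, -0.0]
ft_force: [0.0, 0.1, -0.7]
width: 0.0001
```

Request:
arm_command(
  commands=[
    [0, [0, 0, 0.0005], [0, 0, 0]],
    [0, [0, 0, 0.001], [0, 0, 0]],
    [0, [0, 0, 0.0015], [0, 0, 0]],
    [0, [0, 0, 0.002], [0, 0, 0]],
    [0, [0, 0, 0.0025], [0, 0, 0]],
    [0, [0, 0, 0.003], [0, 0, 0]],
    [0, [0, 0, 0.0035], [0, 0, 0]],
    [0, [0, 0, 0.004], [0, 0, 0]],
    [0, [0, 0, 0.004], [0, 0, 0]],
    [0, [0, 0, 0.004], [0, 0, 0]],
  ],
)

```text
time: 42.43
ee_pos: [0.4685, 0.1972, 0.1461]
eef_rot: [0.974, 0.226, 0.0, 0.0]
ft_force: [-3.7, -2.2, 11.0]
width: 0.0003
```

Request:
arm_command(
  commands=[
    [0, [0, 0, 0.0005], [0, 0, 0]],
    [0, [0, 0, 0.001], [0, 0, 0]],
    [0, [0, 0, 0.001], [0, 0, 0]],
    [0, [0, 0, 0.001], [0, 0, 0]],
    [0, [0, 0, 0.001], [0, 0, 0]],
    [0, [0, 0, 0.001], [0, 0, 0]],
    [0, [0, 0, 0.001], [0, 0, 0]],
    [0, [0, 0, 0.001], [0, 0, 0]],
    [0, [0, 0, 0.001], [0, 0, 0]],
    [0, [0, 0, 0.001], [0, 0, 0]],
  ],
)

```text
time: 43.27
ee_pos: [0.4685, 0.1973, 0.1458]
eef_rot: [0.974, 0.226, 0.0, 0.0]
ft_force: [-7.1, -4.2, 21.3]
width: 0.0005
```

Request:
arm_command(
  commands=[
    [0, [0, 0, -0.01], [0, 0, 0]],
    [0, [0, 0, -0.04], [0, 0, 0]],
    [0, [0, 0, -0.08], [0, 0, 0]],
    [0, [0, 0, -0.12], [0, 0, 0]],
    [0, [-0.02, 0.02, -0.15], [0, 0, 0]],
    [0, [-0.04, 0.06, -0.17], [0, 0, 0]],
    [0, [-0.06, 0.1, -0.18], [0, 0, 0]],
    [0, [-0.07, 0.13, -0.18], [0, 0, 0]],
    [0, [-0.07, 0.16, -0.18], [0, 0, 0]],
    [0, [-0.07, 0.16, -0.18], [0, 0, 0]],
  ],
)

```text
time: 44.1
ee_pos: [0.4774, 0.0155, 0.3245]
eef_rot: [0.975, 0.222, 0.0, 0.001]
ft_force: [-0.7, -0.0, 0.5]
width: 0.0006
```

Request:
arm_command(
  commands=[
    [0, [0, 0.04, 0], [0, 0, 0]],
    [0, [0, 0.08, 0], [0, 0, 0]],
    [0, [0, 0.12, 0], [0, 0, 0]],
    [0, [0, 0.15, 0], [0, 0, 0]],
    [0, [0, 0.15, 0], [0, 0, 0]],
    [0, [0, 0.15, 0], [0, 0, 0]],
    [0, [0, 0.15, 0], [0, 0, 0]],
    [0, [0, 0.15, 0], [0, 0, 0]],
    [0, [0, 0.15, 0], [0, 0, 0]],
    [0, [0, 0.15, 0], [0, 0, 0]],
  ],
)

```text
time: 44.93
ee_pos: [0.5421, -0.111, 0.3247]
eef_rot: [0.974, 0.227, 0.0, 0.0]
ft_force: [-0.8, -0.1, 0.1]
width: 0.0004
```

```bash
python3 - <<'E'
from h import *
st();a=snap('top','t25.png');b=snap('scene','s25.png')
A=cv2.imread('pics/t25.png');B=cv2.imread('pics/s25.png')
cv2.imwrite('pics/f25.png',cv2.resize(np.hstack([A[60:300,80:440],B[90:330,100:460]]),(800,267)))
cv2.imwrite('pics/g25.png',cv2.resize(B[80:340,100:420],None,fx=2.3,fy=2.3,interpolation=cv2.INTER_CUBIC))
E
```

```text
t 44.93 p [0.5421, -0.111, 0.3247] xyaw 26.23 z [0.0, -0.0, -1.0] j [0.722, 0.224, -0.698, 1.575, 0.145, 1.395, -1.102] F [-0.8, -0.1, 0.1] w 0.0004
```

View pics/t25.png

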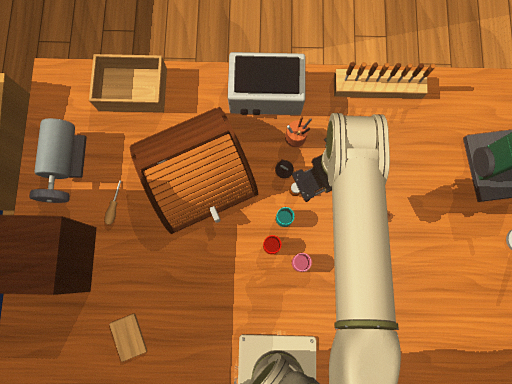

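View pics/g25.png

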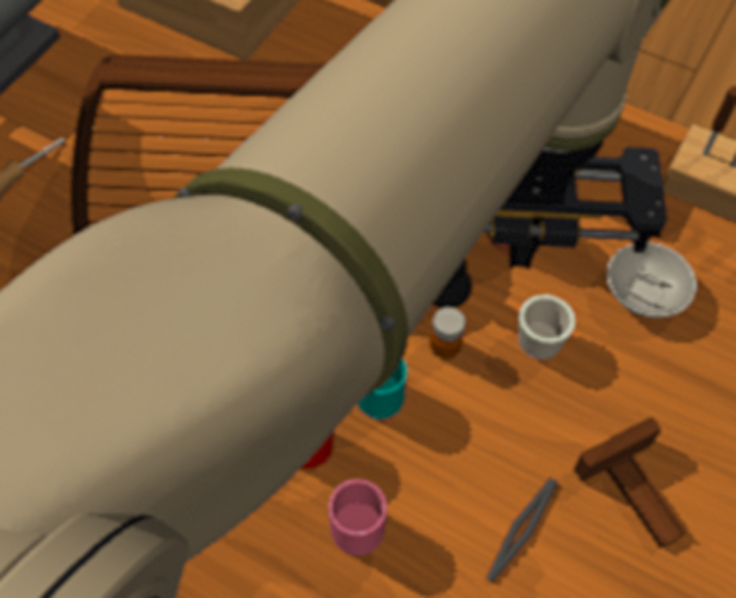

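The cover is shut and nothing in view has been disturbed. The gripper hangs clear, with its tips at about z 0.25. Handing in.

```bash
python3 -c "
from bench import *
print(close_job())"
```

```text
the job is handed in; nothing more can be done
None
```

The three cups are nested upright in the cabinet and the cover is rolled shut. I handed the job in at about 45 s, with the arm clear of everything.

**What I did**
- I rolled the cover back until it met its stop, about 31 N at the wrist.
- I put the grey steel cup into the large one.
- I lifted the slim cup off its rest with the gripper tilted, stood it upright on the bench and regripped it by the mouth. Then I set it inside the middle cup.
- I rolled the cover shut and let go, then pushed the tab down gently with closed fingers. The force rose about 10 N per mm with almost no movement, so the cover was on its stop.

**Last checks**
- **Nesting:** the wrist picture before closing showed all three rims concentric and at the right heights.
- **Cover and bystanders:** the final top and scene pictures show the cover shut and nothing disturbed among what could be seen. The arm hid part of the bench in each picture, and the inner jar at the back of the cabinet was never in view.

**What disagreed**
- **Open cover:** when I came back to close it, the tab read about 1.5 degrees short of fully back. It had probably moved when I backed off to let go after reaching the stop. I did not push it back again.
- **Force peak:** the wrist read 44 N for a moment as the cover hit its shut stop, with only the fingers touching the tab. That is under the 120 N wrist limit. It is above the 40 N allowed for the gripper's body, which was not touching anything.

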